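# Load, shut and set the chilled ice bucket

### The arm

A 6-joint arm with a two-finger parallel gripper is mounted at the origin on the work surface. World frame = base frame: x ahead of the robot, y to its left, z up, the work surface at z = 0. Lengths are in mm, angles in rad, forces in N, time in s.
With the tool pointing down it reaches from about 350 to 875 mm from the base axis. Payload 4.2 kg.
Tool frame: the origin (TCP) lies at the very end of the fingers, on their centre line; the grasp point (between the pads) lies 19 mm behind it; z points along the fingers, y is the line along which they close (so a half turn about z gives the same grasp; the last joint's range is limited). The gripper opens to 85 mm and grips with 20 to 120 N. Pads are 22 mm wide; open, the fingers measure 114 mm over their backs; the gripper's body (76 mm by 85 mm) begins 54 mm behind the grasp point. The pads swing forward as they close: fully open they stand 13 mm farther back than shut.
Start: joints at [-0.888, 0.385, 0.008, 0, -1.194, -0.259], TCP at [257.029, -569.68, 231.312] pointing down, gripper open.
Joint ranges: [-3.14, 3.14], [-1.21, 2.06], [-1.07, 1.41], [-3.16, 2.05], [-2.99, -0.16], [-3.1, 3.1]. Speed limits (rad/s): [2.79, 2.79, 3.14, 3.14, 3.14, 3.14].

### API

Orientations are given as a unit quaternion [x, y, z, w].
In Python, from bench import monitor, get_image, camera_info, job_done gives the robot as it stands.
- The arm moves only by the tool send_rows, never from a script. Its argument "series" is a list of rows, each a list of 3 entries, a list of its own where there are three numbers: the shift along the tool's x, y, z in mm, then the turn, a rotation vector about the tool's x, y, z in rad, then the finger opening in mm, from 0 to 85.4. A call has 1 to 8 rows; each row shifts and turns the commanded pose from where the row before left it, along the tool's axes as they then stand; what a row does not reach is not made up. A row lasts 1/10 s, in which the tool goes at most 50 mm and 8.59 degrees, less where a joint would pass 70% of its speed; a pose out of reach is approached as far as the arm can. A call with a gripper value outside its range is refused whole. The fingers move at their own pace and stop on an object; the grip force is fixed at half the most. Time passes only in rows, so rows that do not move let the fingers close. It gives the time, the measured TCP pose, the force, the opening and the grip force at its end, in the units of the state.
- monitor.read_state(): the state, without advancing time (a new reading comes with each control period).
- get_image(name): name is "scene" or "top" or "wrist"; returns the picture (420x560x3 uint8, red, green, blue); there is no depth.
- camera_info(name): a dict with "intrinsics" (3x3 intrinsics, pixels), "R" (3x3) and "t" (3): a world point X has camera coordinates R X + t. Camera axes: x right, y down, z forward; pixel columns grow to the right and rows downward; lengths in mm; the calibration is good to about 2 mm. The wrist camera is an equidistant fisheye: a pixel r from the principal point sees the ray r / f radians off the axis. A picture is of the moment at which its call begins: read the wrist's pose just before it. camera_info takes no time and is no camera call; for the wrist camera it gives the pose at the moment of the call.
- job_done(): hands the job in; it is judged then, once.
The state is a dict: "clock": time; "joints": joint angles; "joint_vel": joint speeds; "joint_efforts": joint torques, N m; "position": TCP position; "ee_rot": TCP orientation; "contact_force": force on the tool from outside, world axes, zero at the start; "wrist_torque": the same for the moment, N m; "gripper_width": finger opening in mm; "grasp_force": force on a finger pad.
Only numpy, scipy, OpenCV 4.12 (cv2) and the standard library are available. Lean on these libraries where they do the work, as an engineer would, in place of code of your own. Each camera call takes 0.05 s, during which the arm holds its last target. There are 200 camera calls.

### The job

The reusable steel ice cubes have been drying on the rubber bar mat: put every one of them into the frosted ice bucket, then flip its lid fully shut, then swing the red-tipped clamp all the way down onto the lid's tab, and last of all turn the black knob until the dial's black pointer stands on the red mark. Leave the three smoky glasses and the jigger where they stand.

Things in the scene. Friction and masses are not known exactly. Their poses are not given: they have to be found in the camera images.
- cube0: Reusable steel ice cube with a blue band, 30 mm on each side, 40 to 85 g. Origin at the centre of its underside as built (15 mm from the cube's centre along its own z axis); all faces alike in size. 3 to 5 cubes are there at a start; an absent one reads None. They start on a 4 mm thick flat rubber mat left of the bucket.
- cube1: Reusable steel ice cube with a blue band, 30 mm on each side, 40 to 85 g. Origin at the centre of its underside as built (15 mm from the cube's centre along its own z axis); all faces alike in size. 3 to 5 cubes are there at a start; an absent one reads None. They start on a 4 mm thick flat rubber mat left of the bucket.
- cube2: Reusable steel ice cube with a blue band, 30 mm on each side, 40 to 85 g. Origin at the centre of its underside as built (15 mm from the cube's centre along its own z axis); all faces alike in size. 3 to 5 cubes are there at a start; an absent one reads None. They start on a 4 mm thick flat rubber mat left of the bucket.
- cube3: Reusable steel ice cube with a blue band, 30 mm on each side, 40 to 85 g. Origin at the centre of its underside as built (15 mm from the cube's centre along its own z axis); all faces alike in size. 3 to 5 cubes are there at a start; an absent one reads None. They start on a 4 mm thick flat rubber mat left of the bucket.
- cube4: Reusable steel ice cube with a blue band, 30 mm on each side, 40 to 85 g. Origin at the centre of its underside as built (15 mm from the cube's centre along its own z axis); all faces alike in size. 3 to 5 cubes are there at a start; an absent one reads None. They start on a 4 mm thick flat rubber mat left of the bucket.
- cooler: The powered ice bucket, one fixed unit; origin on the trolley top (z 0) under the round bucket's centre. Its +x points roughly away from the robot. In its axes: lid hinged at the -y side, opening away to -y; clamp post at y +118 mm, top 131 mm high; control box with knob and dial centred at x -130 mm. A 22 mm high foot, x -80 to +80, y -96 to +140 mm, lies under bucket and post.
- bucket_floor (a point): Centre of the bucket's inner floor, 22 mm above the trolley top, 93 mm below the rim. Axes as the cooler's.
- bucket_rim (a point): Centre of the frosted bucket's mouth, level with the rim, 115 mm above the trolley top; inner radius 60 mm, outer 67 mm. Axes as the cooler's.
- lid (a joint): Lid angle in rad: 0 shut flat on the rim, starts 1.7 to 1.9 (standing open, leaning back), stop at 1.95. Stiff hinge (about 0.25 N m) that stays where it is left, so 2 to 4 N pushes it at the tab. Frosted disc of radius 70 mm, 10 mm thick, centre 72 mm from the hinge line.
- lid_hinge (a point): Middle of the lid's hinge line, on the lid's underside, 72 mm to the cooler's -y, at rim height; the hinge line runs along the cooler's x. When shut the lid reaches from here towards the cooler's +y. It turns with the lid: its z axis is the outer-face normal.
- lid_tab (a point): On the outer face (upper face when shut) of the lid's steel tab, 158 mm from the hinge line; the tab is 30 mm wide, 10 mm thick, and sticks out 28 mm past the disc, its end 170 mm from the hinge line.
- clamp (a joint): Clamp arm angle in rad: 0 down on the lid's tab, starts 1.6 to 2.1 (standing up, leaning out away from the bucket), stop at 2.2. Stays where it is left (friction about 0.08 N m).
- clamp_hinge (a point): Clamp pivot: on the cooler's y +118 mm, 17 mm above the rim; it turns about the cooler's x. When down, the arm points from here to the cooler's -y, over the lid's edge. The arm is a bar 16 mm wide and 10 mm thick about the line through the pivot, its end 79 mm from the pivot.
- clamp_tip (a point): On the outer (upper when down) face of the clamp's red tip, a pad 22 mm square and 11 mm thick, 68 mm from the pivot.
- knob (a joint): Knob angle in rad, grows as it is turned clockwise seen from above; range 0 to 3.6, starts 0 to 0.6, so several grips may be needed. The pointer is geared to it and turns the same way by half as much. Friction about 0.04 N m.
- knob_grip (a point): On the knob's axis, at the height to grip. The grip bar is 42 mm long, 14 mm wide; its top is 7 mm above this point and it stands 25 mm down from here to the knob's disc (44 mm across). The bar lies along the cooler's x when knob is 0 and turns with it.
- pointer_tip (a point): Tip of the black pointer, 36 mm from the dial's centre. The pointer sweeps clockwise (seen from above) as the knob turns clockwise.
- mark_tip (a point): The red mark at the dial's edge; this point lies 36 mm from the dial's centre, so it meets the pointer's tip when aligned. The mark stays where it is, always clockwise of the pointer's start.
- dial_centre (a point): The pointer's axis on top of the control box; white dial of radius 42 mm. The control box is 95 mm (cooler's x) by 180 mm (y), 80 mm high.
- glass0: Stemless smoky grey glass, 90 mm high, 80 mm across at most, to the right of the bucket: leave alone (a fixed wooden citrus press stands further right and nearer the robot). Origin at the centre of its foot.
- glass1: Stemless smoky grey glass, 90 mm high, 80 mm across at most, to the right of the bucket: leave alone (a fixed wooden citrus press stands further right and nearer the robot). Origin at the centre of its foot.
- glass2: Stemless smoky grey glass, 90 mm high, 80 mm across at most, to the right of the bucket: leave alone (a fixed wooden citrus press stands further right and nearer the robot). Origin at the centre of its foot.
- jigger: Steel jigger, 85 mm high, 46 mm across at most, beyond the mat and bucket: leave alone. Origin at the centre of its foot.
There are look-alikes about, which are no part of the job. Leave any turquoise or yellow look-alike of the cube3 alone. What is shaped like the cube1 but green is not meant.

How it is judged:
By the outcome, as a careful person would: the job done as asked, in the order asked, and still so for the second after the job is handed in, with the robot touching nothing.
Of cube0, cube1, cube2, cube3, cube4 only 3 to 5 are there at a start; the rules pass over those that are not, and their reading is None.
At some moment in a run one of cube0, cube1, cube2, cube3, cube4 may be knocked a few centimetres aside while the robot is not near it.
Once in a run the grip may slacken for a moment while it holds something.
It also fails if it takes over 210 s, if anything falls off the work surface, if the arm or the gripper's body presses on something with over 40 N, if the wrist force passes 120 N, or if a joint passes its speed limit or range.

## Working session

There is one attempt and no reset: what is moved stays moved. The work goes in short steps, Python scripts to look and compute and a tool call to move; the robot and the scene stay as the last step left them, time stands still between calls to the robot, and variables do not carry over. Pictures are saved under pics/ and viewed, at most 14 in all, crops included, and the job is handed in when it is done.

Besides the shell and the picture viewer there is one more tool, called after ">>>" in YAML: its name, and indented under it one key for each argument. send_rows: Moves the arm, as the interface text tells. Its arguments: {"type":"object","properties":{"series":{"type":"array"}},"required":["series"]}

```bash
ls; mkdir -p pics; python3 - <<'E'
from bench import monitor,get_image,camera_info
import cv2,numpy as np
for n in("scene","top","wrist"):
    im=get_image(n); cv2.imwrite(f"pics/{n}0.png",im[:,:,::-1]); 
    c=camera_info(n); print(n,np.round(c["intrinsics"],1).tolist(),np.round(c["R"],3).tolist(),np.round(c["t"],1).tolist())
print(monitor.read_state())
E
```

```text
pics
scene [[424.4, 0.0, 278.4], [0.0, 424.4, 210.1], [0.0, 0.0, 1.0]] [[-0.382, 0.924, 0.0], [0.606, 0.251, -0.755], [-0.698, -0.288, -0.656]] [211.5, -220.6, 1388.8]
top [[520.1, 0.0, 273.8], [0.0, 520.1, 206.2], [0.0, 0.0, 1.0]] [[0.003, -1.0, 0.005], [-0.973, -0.005, -0.229], [0.229, -0.005, -0.973]] [-22.9, 517.2, 1309.6]
wrist [[325.2, 0.0, 284.0], [0.0, 325.2, 206.7], [0.0, 0.0, 1.0]] [[-0.411, 0.912, 0.002], [0.865, 0.389, 0.317], [0.289, 0.132, -0.948]] [624.0, -41.6, 380.3]
{'clock': 0.15, 'joints': array([-8.88365204e-01,  3.85418477e-01,  6.93539020e-03, -3.32679238e-04,
       -1.19403175e+00, -2.58586909e-01]), 'joint_vel': array([ 0.00082616, -0.00503549,  0.00370794,  0.00224967,  0.00012237,
       -0.0005411 ]), 'joint_efforts': array([ 3.57587869e-04, -3.92679405e+01,  1.88581967e+01,  4.18858409e+00,
       -3.39222257e-03, -7.96598499e-06]), 'position': array([ 256.85846071, -569.29015076,  230.45077847]), 'ee_rot': array([-2.10279354e-01,  9.77640952e-01,  8.35979607e-04, -2.51715100e-04]), 'contact_force': array([-0.14186328, -0.01187465, -0.24420541]), 'wrist_torque': array([ 0.0086714 , -0.00986189, -0.01543467]), 'grasp_force': 0.0, 'gripper_width': 85.37642223834362}
```

View pics/top0.png

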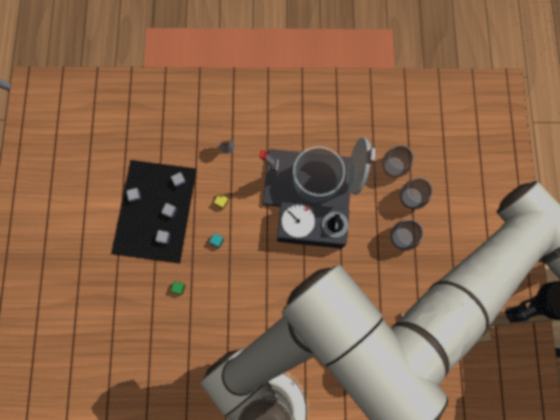

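View pics/scene0.png

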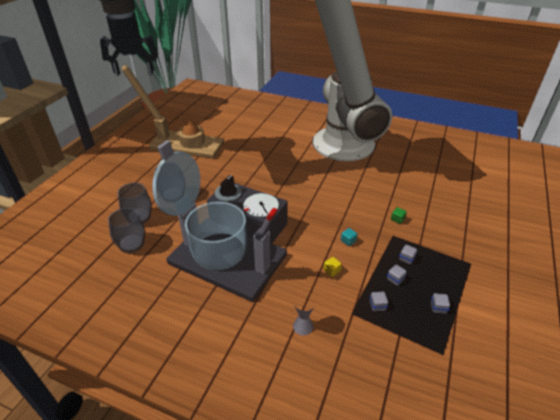

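The top view shows steel cubes on the mat at about (134,195), (178,180), (169,211) and (163,237). The look-alikes are turquoise (216,240), yellow (221,202) and green (178,288), none of them on the mat. The bucket is at (319,170), the dial at (298,221) and the knob at (335,224).

The candidates are the four steel-grey blocks on the mat, which fit the description of steel with a blue band on the mat. The three coloured ones don't fit. I'll confirm this in a crop.

```bash
cat > h.py <<'E'
from bench import monitor,get_image,camera_info,job_done
import cv2,numpy as np
from scipy.spatial.transform import Rotation as Rn
def ray(n,uv,c=None):
    c=c or camera_info(n); K=np.array(c["intrinsics"]);R=np.array(c["R"]);t=np.array(c["t"])
    x=(uv[0]-K[0,2])/K[0,0]; y=(uv[1]-K[1,2])/K[1,1]
    if n=="wrist":
        r=np.hypot(x,y); s=np.sin(r)/max(r,1e-9); d=np.array([x*s,y*s,np.cos(r)])
    else: d=np.array([x,y,1.]); d/=np.linalg.norm(d)
    return -R.T@t, R.T@d
def plane(n,uv,z,c=None):
    o,d=ray(n,uv,c); return o+d*(z-o[2])/d[2]
def tri(rays):
    A=0;b=0
    for o,d in rays:
        P=np.eye(3)-np.outer(d,d); A=A+P; b=b+P@o
    X=np.linalg.solve(A,b); return X,[np.linalg.norm((np.eye(3)-np.outer(d,d))@(X-o)) for o,d in rays]
def proj(n,X,c=None):
    c=c or camera_info(n); K=np.array(c["intrinsics"]); p=np.array(c["R"])@X+np.array(c["t"])
    if n=="wrist":
        r=np.hypot(p[0],p[1]); th=np.arctan2(r,p[2]); p=np.array([p[0]/r*th,p[1]/r*th,1])
    p=p/p[2] if n!="wrist" else p
    return K[0,0]*p[0]+K[0,2],K[1,1]*p[1]+K[1,2]
def go(target,yaw=None,tilt=None):
    """shift in tool axes to a world target; yaw = world angle of tool y (mod pi)"""
    s=monitor.read_state(); R=Rn.from_quat(s["ee_rot"]); 
    print("tool shift",np.round(R.inv().apply(np.array(target)-s["position"]),1),end=" ")
    y=R.apply([0,1,0]); a=np.arctan2(y[1],y[0]); print("yaw now %.3f"%a,end=" ")
    if yaw is not None: d=(yaw-a+np.pi/2)%np.pi-np.pi/2; print("tool z turn %.3f"%-d,"j6 %.2f"%s["joints"][5])
    print()
E
python3 - <<'E'
from h import *
im=cv2.imread("pics/top0.png")
a=cv2.resize(im[150:300,100:240],None,fx=2.8,fy=2.8,interpolation=cv2.INTER_CUBIC)
b=cv2.resize(im[130:280,240:380],None,fx=2.8,fy=2.8,interpolation=cv2.INTER_CUBIC)
cv2.imwrite("pics/crop0.png",np.hstack([a,b]))
for n,box in(("top",(110,240,160,300)),("scene",(310,480,200,350))):
    im=cv2.imread(f"pics/{n}0.png"); hsv=cv2.cvtColor(im,cv2.COLOR_BGR2HSV)
    x0,x1,y0,y1=box
    m=((hsv[...,2]>90)&(hsv[...,1]<95)).astype(np.uint8); k=np.zeros_like(m);k[y0:y1,x0:x1]=1
    m*=k
    N,l,st,ce=cv2.connectedComponentsWithStats(m)
    for i in range(1,N):
        if st[i,4]>25: print(n,st[i].tolist(),ce[i].round(1),plane(n,ce[i],34 if n=="top" else 24).round(0))
E
```

```text
top [171, 173, 14, 12, 112] [177.6 178.5] [600. 241.  34.]
top [127, 188, 13, 12, 120] [132.9 193.7] [556. 359.  34.]
top [162, 203, 14, 13, 119] [168.2 209.4] [513. 262.  34.]
top [156, 230, 13, 13, 128] [162.1 236.2] [441. 274.  34.]
top [210, 233, 14, 12, 32] [217.7 236.2] [441. 127.  34.]
scene [340, 228, 18, 10, 27] [347.2 231.3] [426. 129.  24.]
scene [401, 245, 15, 14, 150] [408.1 251.5] [437. 278.  24.]
scene [389, 265, 17, 16, 170] [396.3 272.1] [511. 265.  24.]
scene [371, 292, 17, 15, 188] [378.3 298.1] [597. 243.  24.]
scene [433, 293, 17, 15, 188] [440.7 300. ] [552. 364.  24.]
```

View pics/crop0.png

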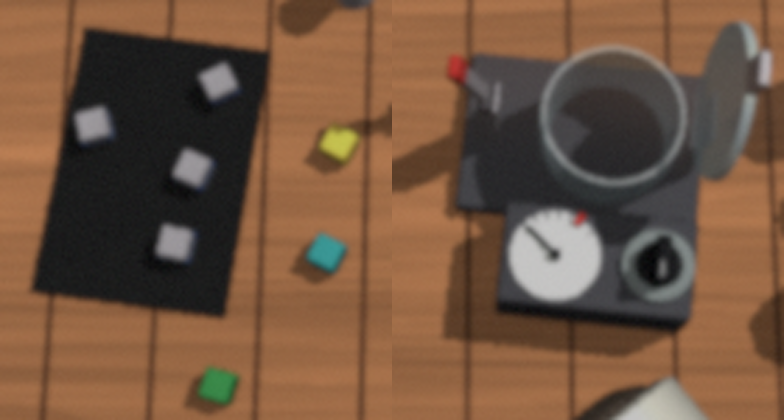

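View pics/wrist0.png

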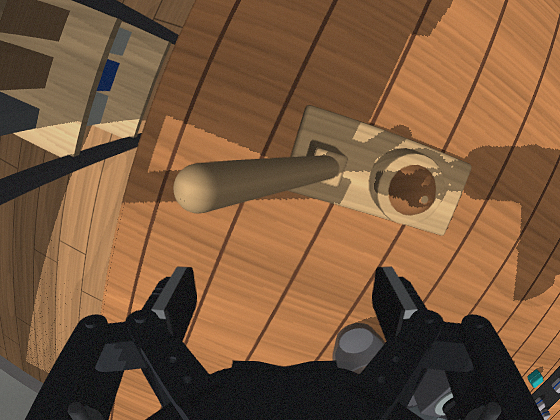

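The crop confirms four steel cubes on the mat. The turquoise, yellow and green blocks lie off it and will be left alone. The pointer is up-left on the dial with its tip at about (288,211), and the red mark is up-right at (308,208). Next I move over the mat, passing nearer the robot than the standing lid.

>>> send_rows:
  series:
    - [[-33,29,-3],[0,0,0],85]
    - [[-33,29,-3],[0,0,0],85]
    - [[-33,29,-3],[0,0,0],85]
    - [[-33,29,-3],[0,0,0],85]
    - [[-33,29,-3],[0,0,0],85]
    - [[-33,29,-3],[0,0,0],85]
    - [[-33,29,-3],[0,0,0],85]
    - [[-33,29,-3],[0,0,0],85]

```text
clock: 0.95
position: [402.5, -247.9, 255.4]
ee_rot: [-0.21, 0.978, 0.0, 0.0]
contact_force: [0.7, -0.2, 0.6]
gripper_width: 85.0
grasp_force: 0.0
```

>>> send_rows:
  series:
    - [[-22,43,0],[0,0,0],85]
    - [[-22,43,0],[0,0,0],85]
    - [[-22,43,0],[0,0,0],85]
    - [[-22,43,0],[0,0,0],85]
    - [[-22,43,0],[0,0,0],85]
    - [[-22,43,0],[0,0,0],85]
    - [[-22,43,0],[0,0,0],85]
    - [[-22,43,0],[0,0,0],85]

```text
clock: 1.75
position: [420.6, 138.3, 255.5]
ee_rot: [-0.211, 0.978, 0.0, 0.0]
contact_force: [1.7, -0.1, 0.1]
gripper_width: 85.2
grasp_force: 0.0
```

```bash
python3 - <<'E'
from h import *
s=monitor.read_state(); print(s["clock"],s["position"],s["joints"]); go([440,260,250],0)
c=camera_info("wrist"); print("cam",-np.array(c["R"]).T@np.array(c["t"]))
E
```

```text
1.75 [420.62082358 138.26320606 255.46918515] [ 6.86783816e-01  4.86848277e-02 -3.70423942e-01 -7.86222323e-05
 -1.15119147e+00 -1.83318148e+00]
tool shift [-67.8 103.    5.5] yaw now 1.995 tool z turn -1.146 j6 -1.83

cam [346.02448671 104.63654216 397.44319856]
```

>>> send_rows:
  series:
    - [[0,0,0],[0,0,-0.143],85]
    - [[0,0,0],[0,0,-0.143],85]
    - [[0,0,0],[0,0,-0.143],85]
    - [[0,0,0],[0,0,-0.143],85]
    - [[0,0,0],[0,0,-0.143],85]
    - [[0,0,0],[0,0,-0.143],85]
    - [[0,0,0],[0,0,-0.143],85]
    - [[0,0,0],[0,0,-0.143],85]

```text
clock: 2.55
position: [421.0, 136.2, 255.1]
ee_rot: [0.708, -0.706, -0.0, 0.0]
contact_force: [0.6, -0.7, -0.8]
gripper_width: 84.8
grasp_force: 0.0
```

>>> send_rows:
  series:
    - [[-20,-20,-3],[0,0,0],85]
    - [[-20,-20,-3],[0,0,0],85]
    - [[-20,-20,-3],[0,0,0],85]
    - [[-20,-20,-3],[0,0,0],85]
    - [[0,0,0],[0,0,0],85]

```text
clock: 3.05
position: [503.3, 218.0, 266.5]
ee_rot: [-0.706, 0.708, -0.0, -0.0]
contact_force: [-0.3, -0.3, 0.4]
gripper_width: 85.0
grasp_force: 0.0
```

```bash
python3 - <<'E'
from h import *
import pickle
s=monitor.read_state(); print(s["clock"],s["position"],s["joints"])
c=camera_info("wrist"); im=get_image("wrist"); cv2.imwrite("pics/w1.png",im[:,:,::-1]); pickle.dump(c,open("w1.pkl","wb"))
for X in([600,241,34],[556,361,34],[513,262,34],[439,275,34]): print(np.round(proj("wrist",np.array(X,float),c)))
E
```

```text
3.05 [503.3452082  217.98495301 266.47094829] [ 7.04469148e-01  2.30636070e-01 -1.23868202e-01  3.09303296e-04
 -1.21637037e+00 -7.06868123e-01]
[205. 191.]
[245. 277.]
[276. 207.]
[336. 217.]
```

View pics/w1.png

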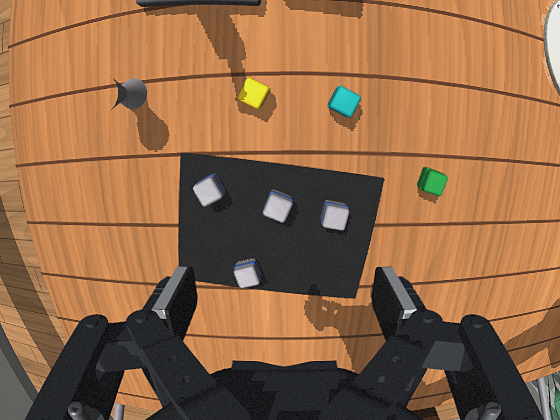

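The wrist view shows the four cubes at (208,191), (278,207), (335,216) and (247,273), matching the top-camera estimates. The jigger is at (130,94).

```bash
cat >> h.py <<'E'
def cubes(im,c,z=34,view="wrist"):
    hsv=cv2.cvtColor(im,cv2.COLOR_RGB2HSV); m=((hsv[...,2]>140)&(hsv[...,1]<45)).astype(np.uint8)
    cs,_=cv2.findContours(m,cv2.RETR_EXTERNAL,cv2.CHAIN_APPROX_NONE); out=[]
    for k in cs:
        if cv2.contourArea(k)<150: continue
        P=np.array([plane(view,q,z,c)[:2] for q in k[:,0,:].astype(float)],np.float32)
        (ctr,wh,a)=cv2.minAreaRect(P)
        if 20<min(wh) and max(wh)<45 : out.append((np.array(ctr),wh,np.deg2rad(a)%(np.pi/2),k[:,0].mean(0)))
    return out
E
python3 - <<'E'
from h import *
import pickle
im=cv2.imread("pics/w1.png")[:,:,::-1].copy(); c=pickle.load(open("w1.pkl","rb"))
T=[(177.6,178.5),(132.9,193.7),(168.2,209.4),(162.1,236.2)]
for ctr,wh,a,px in cubes(im,c):
    print(ctr.round(1),np.round(wh,1),"yaw %.2f"%a,px.round(1))
    t=min(T,key=lambda t:np.linalg.norm(plane("top",t,34)[:2]-ctr))
    X,e=tri([ray("wrist",px,c),ray("top",t)]); print("   tri",X.round(1),np.round(e,1))
E
```

```text
[554.6 360.9] [27.2 28.5] yaw 0.27 [246.1 276.8]
   tri [554.  357.   40.4] [0.6 0.6]
[439.5 276.5] [28.2 28.2] yaw 1.38 [335.4 217.6]
   tri [440.1 274.1  37.9] [0.7 0.7]
[512.2 263.5] [27.9 28.1] yaw 1.16 [276.7 207.9]
   tri [511.8 260.6  41.3] [0.3 0.3]
[598. 242.] [27.6 28.3] yaw 0.48 [206.5 191.5]
   tri [593.4 236.8  53.2] [0.5 0.5]
```

>>> send_rows:
  series:
    - [[0,0,12],[0,0,-0.14],85]
    - [[0,0,12],[0,0,-0.14],85]
    - [[0,0,12],[0,0,-0.14],75]
    - [[0,0,12],[0,0,-0.14],75]
    - [[0,0,12],[0,0,-0.14],65]
    - [[0,0,12],[0,0,-0.14],65]
    - [[0,0,12],[0,0,-0.14],65]
    - [[0,0,12],[0,0,-0.14],65]

```text
clock: 3.9
position: [500.6, 215.2, 170.9]
ee_rot: [0.975, -0.222, -0.0, 0.0]
contact_force: [-0.7, -0.2, 0.1]
gripper_width: 65.1
grasp_force: 0.0
```

>>> send_rows:
  series:
    - [[0,0,12],[0,0,-0.13],65]
    - [[0,0,12],[0,0,-0.13],65]
    - [[0,0,0],[0,0,0],65]

```text
clock: 4.2
position: [499.7, 214.7, 145.7]
ee_rot: [0.995, -0.097, -0.002, 0.001]
contact_force: [-0.2, -0.5, 0.2]
gripper_width: 65.2
grasp_force: 0.0
```

```bash
python3 - <<'E'
from h import *
go([439.5,276,8],1.38)
for p in((318.9,172.1),): print(plane("top",p,115))
print(monitor.read_state()["position"])
E
```

```text
tool shift [-70.5 -48.9 137.8] yaw now -1.765 tool z turn -0.004 j6 0.67

[ 594.74298883 -136.11051789  115.        ]
[499.71323462 214.66938172 145.73045615]
```

>>> send_rows:
  series:
    - [[-35,-24,10],[0,0,0],65]
    - [[-35.5,-25,10],[0,0,0],65]
    - [[0,0,40],[0,0,0],65]
    - [[0,0,40],[0,0,0],65]
    - [[0,0,25],[0,0,0],65]
    - [[0,0,13],[0,0,0],65]
    - [[0,0,0],[0,0,0],65]

```text
clock: 4.9
position: [440.7, 276.6, 8.1]
ee_rot: [0.995, -0.098, -0.001, 0.002]
contact_force: [0.1, 0.1, -0.1]
gripper_width: 64.6
grasp_force: 0.0
```

>>> send_rows:
  series:
    - [[0,0,0],[0,0,0],20]
    - [[0,0,0],[0,0,0],20]
    - [[0,0,0],[0,0,0],20]
    - [[0,0,0],[0,0,0],20]
    - [[0,0,0],[0,0,0],20]

```text
clock: 5.4
position: [442.6, 278.5, 11.0]
ee_rot: [0.995, -0.097, 0.001, -0.001]
contact_force: [-0.3, -1.0, 7.3]
gripper_width: 29.0
grasp_force: 60.0
```

>>> send_rows:
  series:
    - [[0,0,-30],[0,0,0],20]
    - [[0,0,-50],[0,0,0],20]
    - [[0,0,-50],[0,0,0],20]
    - [[0,0,-50],[0,0,0],20]
    - [[10,18,-40],[0,0,0],20]
    - [[20,32,-30],[0,0,0],20]
    - [[24,40,-10],[0,0,0],20]
    - [[24,40,0],[0,0,0],20]

```text
clock: 6.2
position: [494.1, 134.3, 272.2]
ee_rot: [0.995, -0.096, 0.002, -0.002]
contact_force: [0.1, 0.9, -1.5]
gripper_width: 28.8
grasp_force: 59.4
```

>>> send_rows:
  series:
    - [[24,40,0],[0,0,0],20]
    - [[24,40,0],[0,0,0],20]
    - [[0,0,0],[0,0,0],20]

```text
clock: 6.5
position: [525.4, 43.0, 269.2]
ee_rot: [0.995, -0.1, -0.0, 0.0]
contact_force: [-0.1, -0.1, -0.1]
gripper_width: 29.0
grasp_force: 59.5
```

```bash
python3 - <<'E'
from h import *
import pickle
s=monitor.read_state(); print(s["clock"],s["position"],s["gripper_width"],s["grasp_force"])
c=camera_info("wrist"); im=get_image("wrist"); cv2.imwrite("pics/w2.png",im[:,:,::-1]); pickle.dump(c,open("w2.pkl","wb"))
E
```

```text
6.5 [525.3813385   43.03057758 269.1932125 ] 29.048333743287024 59.478245973587036
```

View pics/w2.png

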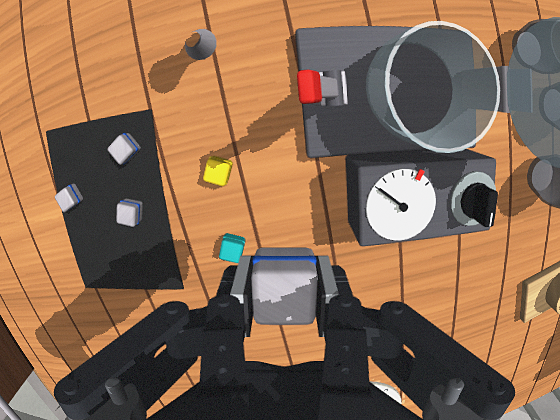

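The wrist view shows the bucket rim ring from (386,87) to (498,87) in columns and 23 to 152 in rows, and the red clamp tip at (309,86). The dial centre is at (402,207), the pointer tip at (376,187) and the mark at (419,175). The knob is at about (480,200).

```bash
python3 - <<'E'
from h import *
import pickle
c=pickle.load(open("w2.pkl","rb")); im=cv2.imread("pics/w2.png")
g=im.min(2)
m=(g>205).astype(np.uint8); m[:, :380]=0; m[160:]=0; m[:, 505:]=0
ys,xs=np.nonzero(m); P=np.array([plane("wrist",(x,y),115,c)[:2] for x,y in zip(xs,ys)])
from scipy.optimize import least_squares
r=least_squares(lambda p:np.hypot(*(P-p[:2]).T)-p[2],[595,-136,63],loss="soft_l1"); print("rim",r.x,len(P),np.median(abs(r.fun)))
Q=lambda uv,z:plane("wrist",uv,z,c).round(1)[:2]
print("box",[Q(p,80).tolist() for p in((347,157),(360,245),(497,222),(494,160))])
print("foot",[Q(p,22).tolist() for p in((299,31),(307,157))])
dw=ray("wrist",(402,207),c); X,e=tri([dw,ray("top",(298.2,220.4))]); print("dial",X.round(1),e, "z80",Q((402,207),80))
for p in((376,187),(419,175)): print(Q(p,82)-Q((402,207),82))
# red tip
h=cv2.cvtColor(im,cv2.COLOR_BGR2HSV); mm=((h[...,0]<8)|(h[...,0]>172))&(h[...,1]>170)&(h[...,2]>90); mm[:60]=0;mm[110:]=0;mm[:,:290]=0;mm[:,330:]=0
yy,xx=np.nonzero(mm); pr=(xx.mean(),yy.mean()); t=cv2.imread("pics/top0.png");h=cv2.cvtColor(t,cv2.COLOR_BGR2HSV); mm=((h[...,0]<8)|(h[...,0]>172))&(h[...,1]>170)&(h[...,2]>90);mm[:145]=0;mm[170:]=0;mm[:,:255]=0;mm[:,275:]=0
yy,xx=np.nonzero(mm);pt=(xx.mean(),yy.mean());print(pr,pt,tri([ray("wrist",pr,c),ray("top",pt)]))
print("rimTri",tri([ray("wrist",(441,87.5),c),ray("top",(318.9,172.1))]))
go([595,-136,269])
E
```

```text
rim [ 597.44519064 -133.50357055   63.85062086] 886 0.7868763807257686
box [[536.8, -26.3], [433.6, -27.1], [421.3, -215.1], [503.9, -209.1]]
foot [[685.8, -7.6], [534.0, 12.8]]
dial [472.9 -81.3  86.1] [np.float64(2.45008947083068), np.float64(2.450089470830726)] z80 [469.5 -81. ]
[28.9 27.6]
[ 33.1 -23.7]
(np.float64(308.6468965517241), np.float64(86.21655172413793)) (np.float64(262.5813953488372), np.float64(153.86046511627907)) (array([612.40900346,   8.4357697 , 203.28244234]), [np.float64(1.3031203351286413), np.float64(1.3031203351286569)])
rimTri (array([ 597.7128486 , -136.120199  ,   98.55430452]), [np.float64(2.4776521314875715), np.float64(2.477652131487508)])
tool shift [104.5 163.4   0. ] yaw now -1.770
```

>>> send_rows:
  series:
    - [[25,32,0],[0,0,0],20]
    - [[25,32,0],[0,0,0],20]
    - [[25,32,0],[0,0,0],20]
    - [[25,32,0],[0,0,0],20]
    - [[24,30,0],[0,0,0],20]
    - [[0,0,0],[0,0,0],20]

```text
clock: 7.15
position: [617.3, -133.7, 268.0]
ee_rot: [0.995, -0.098, -0.001, 0.0]
contact_force: [-0.0, 0.0, -1.3]
gripper_width: 28.6
grasp_force: 59.6
```

>>> send_rows:
  series:
    - [[0,0,45],[0,0,0],20]
    - [[0,0,45],[0,0,0],20]
    - [[0,0,45],[0,0,0],20]
    - [[0,0,40],[0,0,0],20]
    - [[0,0,25],[0,0,0],20]
    - [[0,0,0],[0,0,0],20]

```text
clock: 7.75
position: [612.8, -129.9, 65.2]
ee_rot: [0.995, -0.096, -0.005, 0.0]
contact_force: [-0.6, 0.6, -1.3]
gripper_width: 28.3
grasp_force: 62.2
```

>>> send_rows:
  series:
    - [[0,0,0],[0,0,0],48]
    - [[0,0,0],[0,0,0],48]
    - [[0,0,0],[0,0,0],48]
    - [[0,0,-30],[0,0,0],48]
    - [[0,0,-45],[0,0,0],48]
    - [[0,0,-45],[0,0,0],48]
    - [[0,0,-45],[0,0,0],48]
    - [[0,0,-40],[0,0,0],48]

```text
clock: 8.55
position: [616.4, -131.6, 279.0]
ee_rot: [0.995, -0.097, 0.003, -0.0]
contact_force: [0.7, -0.6, -0.2]
gripper_width: 47.9
grasp_force: 0.0
```

>>> send_rows:
  series:
    - [[-20,-40,0],[0,0,0],48]
    - [[-20,-40,0],[0,0,0],48]
    - [[-20,-40,0],[0,0,0],65]
    - [[-20,-40,0],[0,0,0],65]
    - [[-20,-40,0],[0,0,0],65]
    - [[-20,-40,0],[0,0,0],65]
    - [[-20,-40,0],[0,0,0],65]
    - [[-20,-40,0],[0,0,0],65]

```text
clock: 9.35
position: [520.1, 215.1, 276.3]
ee_rot: [0.995, -0.097, 0.001, -0.001]
contact_force: [0.5, 0.2, 0.4]
gripper_width: 64.6
grasp_force: 0.0
```

>>> send_rows:
  series:
    - [[0,0,30],[0,0,0.1],65]
    - [[0,0,30],[0,0,0.11],65]
    - [[0,0,0],[0,0,0],65]

```text
clock: 9.65
position: [518.4, 212.7, 211.6]
ee_rot: [0.98, -0.2, -0.003, 0.002]
contact_force: [-0.0, -0.4, 0.1]
gripper_width: 65.1
grasp_force: 0.0
```

```bash
cat > look.py <<'E'
from h import *
import sys
c=camera_info("wrist"); im=get_image("wrist"); cv2.imwrite(f"pics/{sys.argv[1]}.png",im[:,:,::-1])
s=monitor.read_state(); print(s["clock"],s["position"].round(1),"j6 %.2f"%s["joints"][5])
for ctr,wh,a,px in cubes(im,c): print(ctr.round(1),np.round(wh,1),"yaw %.2f"%a,px.round(0)); go([*ctr,12],a); go([*ctr,12],a+np.pi/2)
im=get_image("top")
print("TOP",[(k[0].round(0),round(k[1][0])) for k in cubes(im,camera_info("top"),34,"top")]) if 0 else None
cv2.imwrite(f"pics/{sys.argv[1]}t.png",im[:,:,::-1])
hsv=cv2.cvtColor(im,cv2.COLOR_RGB2HSV); m=((hsv[...,2]>90)&(hsv[...,1]<95)).astype(np.uint8); m[:,240:]=0;m[:160]=0;m[300:]=0;m[:,:110]=0
N,l,st,ce=cv2.connectedComponentsWithStats(m)
for i in range(1,N):
    if 60<st[i,4]<250: print("top",st[i,4],plane("top",ce[i],34).round(0)[:2])
E
python3 look.py w3
```

```text
9.7 [520.1 213.  214.2] j6 0.49
[513.  264.1] [28.7 27.6] yaw 1.17 [240. 205.]
tool shift [-26.4 -44.6 202.1] yaw now -1.972 tool z turn 0.001 j6 0.49

tool shift [-26.4 -44.6 202.1] yaw now -1.972 tool z turn -1.569 j6 0.49

[555.2 361. ] [27.6 29.4] yaw 0.27 [146. 205.]
tool shift [ -25.4 -150.3  201.9] yaw now -1.972 tool z turn 0.901 j6 0.49

tool shift [ -25.4 -150.3  201.9] yaw now -1.972 tool z turn -0.670 j6 0.49

[598.7 242.5] [28.1 28.8] yaw 0.48 [223. 122.]
tool shift [ 60.9 -58.2 202. ] yaw now -1.972 tool z turn 0.685 j6 0.49

tool shift [ 60.9 -58.2 202. ] yaw now -1.972 tool z turn -0.886 j6 0.49

top 120 [556. 359.]
top 119 [513. 262.]
```

>>> send_rows:
  series:
    - [[-13,-22,30],[0,0,0],65]
    - [[-13.5,-22.5,40],[0,0,0],65]
    - [[0,0,50],[0,0,0],65]
    - [[0,0,45],[0,0,0],65]
    - [[0,0,25],[0,0,0],65]
    - [[0,0,12],[0,0,0],65]
    - [[0,0,0],[0,0,0],65]

```text
clock: 10.45
position: [514.8, 264.8, 12.6]
ee_rot: [0.98, -0.2, 0.0, -0.0]
contact_force: [0.4, -0.1, 0.3]
gripper_width: 65.2
grasp_force: 0.0
```

>>> send_rows:
  series:
    - [[0,0,0],[0,0,0],20]
    - [[0,0,0],[0,0,0],20]
    - [[0,0,0],[0,0,0],20]
    - [[0,0,0],[0,0,0],20]
    - [[0,0,-10],[0,0,0],20]
    - [[0,0,-30],[0,0,0],20]
    - [[0,0,-50],[0,0,0],20]
    - [[0,0,-50],[0,0,0],20]

```text
clock: 11.25
position: [513.2, 264.0, 154.0]
ee_rot: [0.98, -0.2, -0.001, 0.001]
contact_force: [1.0, 1.3, -0.5]
gripper_width: 28.2
grasp_force: 59.9
```

>>> send_rows:
  series:
    - [[0,0,-50],[0,0,0],20]
    - [[0,0,-50],[0,0,0],20]
    - [[0,0,-27],[0,0,0],20]
    - [[0,0,0],[0,0,0],20]

```text
clock: 11.65
position: [515.5, 265.5, 285.9]
ee_rot: [0.98, -0.2, 0.004, -0.004]
contact_force: [-0.7, -0.9, -0.2]
gripper_width: 29.2
grasp_force: 38.9
```

```bash
python3 - <<'E'
from h import *
s=monitor.read_state(); print(s["position"],s["joints"]); go([597,-134,75],-1.62); go([582,-134,75])
E
```

```text
[515.45838341 265.53800701 285.8518985 ] [ 0.75558331  0.26863868 -0.02457198  0.00133552 -1.26591079  0.41150472]
tool shift [230.6 337.6 208.8] yaw now -1.974 tool z turn -0.354 j6 0.41

tool shift [216.8 343.5 208.6] yaw now -1.974
```

>>> send_rows:
  series:
    - [[0,0,0],[0,0,0],20]
    - [[0,0,0],[0,0,0],20]
    - [[24,38,0],[0,0,0],20]
    - [[24,38,0],[0,0,0],20]
    - [[24,38,0],[0,0,0],20]
    - [[24,38,0],[0,0,0],20]
    - [[24,38,0],[0,0,0],20]
    - [[24,38,0],[0,0,0],20]

```text
clock: 12.45
position: [556.0, -3.5, 277.5]
ee_rot: [0.98, -0.2, -0.002, 0.001]
contact_force: [0.4, 0.2, -0.8]
gripper_width: 28.6
grasp_force: 65.3
```

>>> send_rows:
  series:
    - [[24,38,0],[0,0,0],20]
    - [[24,38,0],[0,0,0],20]
    - [[24,38,0],[0,0,0],20]
    - [[0,0,0],[0,0,0],20]

```text
clock: 12.85
position: [577.5, -139.3, 276.6]
ee_rot: [0.979, -0.204, -0.002, 0.001]
contact_force: [0.2, 0.0, -0.7]
gripper_width: 28.6
grasp_force: 65.3
```

```bash
python3 - <<'E'
from h import *
s=monitor.read_state(); print(s["position"],s["gripper_width"],s["grasp_force"]); go([580,-133,75])
im=get_image("wrist"); cv2.imwrite("pics/w4.png",im[:,:,::-1])
E
```

```text
[ 577.52228344 -139.25260062  276.59445654] 28.572108886800063 65.29717326164246
tool shift [  0.6  -7.3 201.6] yaw now -1.981
```

>>> send_rows:
  series:
    - [[0,-6,45],[0,0,0],20]
    - [[0,0,45],[0,0,0],20]
    - [[0,0,45],[0,0,0],20]
    - [[0,0,40],[0,0,0],20]
    - [[0,0,25],[0,0,0],20]
    - [[0,0,0],[0,0,0],48]
    - [[0,0,0],[0,0,0],48]
    - [[0,0,0],[0,0,0],48]

```text
clock: 13.7
position: [582.0, -128.8, 81.2]
ee_rot: [0.98, -0.2, 0.002, -0.0]
contact_force: [0.3, -0.8, 0.7]
gripper_width: 48.1
grasp_force: 0.0
```

>>> send_rows:
  series:
    - [[0,0,-30],[0,0,0],48]
    - [[0,0,-45],[0,0,0],48]
    - [[0,0,-45],[0,0,0],48]
    - [[0,0,-45],[0,0,0],48]
    - [[0,0,-40],[0,0,0],48]
    - [[-20,-40,0],[0,0,0],48]
    - [[-20,-40,0],[0,0,0],65]
    - [[-20,-40,0],[0,0,0],65]

```text
clock: 14.5
position: [572.4, 5.9, 287.3]
ee_rot: [0.98, -0.201, 0.002, -0.001]
contact_force: [0.4, 0.4, 1.1]
gripper_width: 64.7
grasp_force: 0.0
```

>>> send_rows:
  series:
    - [[-20,-40,0],[0,0,0],65]
    - [[-20,-40,0],[0,0,0],65]
    - [[-20,-40,0],[0,0,0],65]
    - [[-20,-40,0],[0,0,0],65]
    - [[-20,-30,10],[0,0,0],65]
    - [[0,0,20],[0,0,0],65]
    - [[0,0,0],[0,0,0],65]

```text
clock: 15.2
position: [553.6, 219.5, 253.6]
ee_rot: [0.98, -0.2, -0.001, 0.001]
contact_force: [0.0, -0.7, -0.4]
gripper_width: 65.0
grasp_force: 0.0
```

```bash
python3 look.py w5
```

```text
15.25 [554.7 218.8 255.1] j6 0.52
[555.6 361.4] [28.  28.8] yaw 0.27 [177. 217.]
tool shift [ -55.  -131.6  243.1] yaw now -1.974 tool z turn 0.899 j6 0.52

tool shift [ -55.  -131.6  243.1] yaw now -1.974 tool z turn -0.672 j6 0.52

[599.  242.7] [28.1 28.6] yaw 0.47 [249. 145.]
tool shift [ 31.4 -39.3 243.1] yaw now -1.974 tool z turn 0.701 j6 0.52

tool shift [ 31.4 -39.3 243.1] yaw now -1.974 tool z turn -0.869 j6 0.52

top 92 [598. 242.]
top 121 [556. 359.]
```

>>> send_rows:
  series:
    - [[0,0,20],[0,0,-0.134],65]
    - [[0,0,20],[0,0,-0.134],65]
    - [[0,0,20],[0,0,-0.134],65]
    - [[0,0,20],[0,0,-0.135],65]
    - [[0,0,20],[0,0,-0.135],65]
    - [[0,0,0],[0,0,0],65]

```text
clock: 15.9
position: [554.7, 217.2, 153.4]
ee_rot: [0.991, 0.133, -0.001, 0.001]
contact_force: [0.8, -0.1, -0.8]
gripper_width: 65.4
grasp_force: 0.0
```

>>> send_rows:
  series:
    - [[13,-45,0],[0,0,0],65]
    - [[13,-46,0],[0,0,0],65]
    - [[13,-46,0],[0,0,0],65]
    - [[0,0,30],[0,0,0],65]
    - [[0,0,0],[0,0,0],65]

```text
clock: 16.4
position: [555.2, 361.0, 122.5]
ee_rot: [0.991, 0.133, -0.002, 0.001]
contact_force: [0.6, -0.2, -1.2]
gripper_width: 65.3
grasp_force: 0.0
```

```bash
python3 - <<'E'
from h import *
go([555.6,361.4,12],.27+np.pi/2); print(monitor.read_state()["position"])
E
```

```text
tool shift [  1.   -0.4 110.5] yaw now -1.305 tool z turn -0.004 j6 1.02

[555.19109338 361.01272784 122.53449163]
```

>>> send_rows:
  series:
    - [[0,0,40],[0,0,0],65]
    - [[0,0,40],[0,0,0],65]
    - [[0,0,20],[0,0,0],65]
    - [[0,0,10],[0,0,0],65]
    - [[0,0,0],[0,0,0],20]
    - [[0,0,0],[0,0,0],20]
    - [[0,0,0],[0,0,0],20]
    - [[0,0,0],[0,0,0],20]

```text
clock: 17.2
position: [558.0, 362.2, 17.1]
ee_rot: [0.991, 0.134, 0.002, -0.001]
contact_force: [-0.4, -1.5, 5.3]
gripper_width: 28.9
grasp_force: 61.8
```

>>> send_rows:
  series:
    - [[0,0,-30],[0,0,0],20]
    - [[0,0,-50],[0,0,0],20]
    - [[0,0,-50],[0,0,0],20]
    - [[0,0,-50],[0,0,0],20]
    - [[0,0,-50],[0,0,0],20]
    - [[0,0,-35],[0,0,0],20]
    - [[0,0,0],[0,0,0],20]

```text
clock: 17.9
position: [558.5, 362.4, 287.7]
ee_rot: [0.991, 0.134, 0.006, -0.004]
contact_force: [-0.6, -0.1, -0.3]
gripper_width: 28.5
grasp_force: 61.1
```

```bash
python3 - <<'E'
from h import *
s=monitor.read_state(); print(s["position"],s["joints"]); go([595,-120,75])
E
```

```text
[558.49099439 362.43373912 287.65632601] [ 0.81896541  0.41952915  0.2008254   0.00210696 -1.33782966  1.02000007]
tool shift [-95.6 476.  208.7] yaw now -1.302
```

>>> send_rows:
  series:
    - [[-9,44,0],[0,0,0],20]
    - [[-9,44,0],[0,0,0],20]
    - [[-9,44,0],[0,0,0],20]
    - [[-9,44,0],[0,0,0],20]
    - [[-9,44,0],[0,0,0],20]
    - [[-9,44,0],[0,0,0],20]
    - [[-9,44,0],[0,0,0],20]
    - [[-9,44,0],[0,0,0],20]

```text
clock: 18.7
position: [579.6, 0.9, 279.0]
ee_rot: [0.991, 0.134, -0.0, -0.0]
contact_force: [1.0, -0.1, -0.8]
gripper_width: 28.5
grasp_force: 61.1
```

>>> send_rows:
  series:
    - [[-9,44,0],[0,0,0],20]
    - [[-9,44,0],[0,0,0],20]
    - [[-6,43,0],[0,0,0],20]
    - [[0,0,0],[0,0,0],20]
    - [[0,0,0],[0,0,0],20]

```text
clock: 19.2
position: [591.3, -130.9, 278.5]
ee_rot: [0.991, 0.132, -0.001, -0.0]
contact_force: [0.6, 0.6, -0.4]
gripper_width: 28.2
grasp_force: 61.1
```

```bash
python3 - <<'E'
from h import *
s=monitor.read_state(); print(s["position"],s["gripper_width"]); go([597,-133,88])
c=camera_info("wrist");im=get_image("wrist"); im2=get_image("top")
a=cv2.resize(im2[110:260,240:390],(420,420)); cv2.imwrite("pics/w6.png",np.hstack([im[:,90:470],a])[:,:,::-1])
E
```

```text
[ 591.30790736 -130.93300609  278.52242462] 28.21651823536079
tool shift [  5.2   3.7 190.5] yaw now -1.305
```

View pics/w6.png

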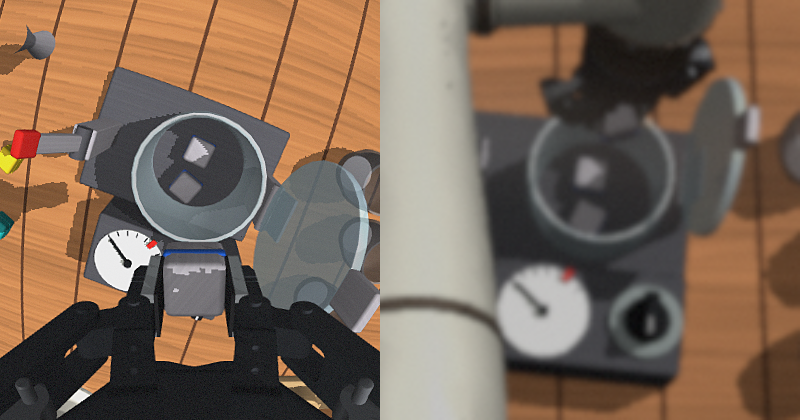

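Both cubes lie in the bucket, at about (200,150) and (186,187) in the wrist half, and the third is held. I'll release it there.

>>> send_rows:
  series:
    - [[4,8,45],[0,0,0],20]
    - [[0,0,45],[0,0,0],20]
    - [[0,0,45],[0,0,0],20]
    - [[0,0,35],[0,0,0],20]
    - [[0,0,15],[0,0,0],20]
    - [[0,0,0],[0,0,0],45]
    - [[0,0,0],[0,0,0],45]
    - [[0,0,0],[0,0,0],48]

```text
clock: 20.1
position: [599.3, -136.0, 96.3]
ee_rot: [0.991, 0.134, 0.002, 0.0]
contact_force: [0.3, -0.4, 1.1]
gripper_width: 47.8
grasp_force: 0.0
```

>>> send_rows:
  series:
    - [[0,0,-30],[0,0,0],48]
    - [[0,0,-45],[0,0,0],48]
    - [[0,0,-45],[0,0,0],48]
    - [[0,0,-45],[0,0,0],48]
    - [[0,0,-40],[0,0,0],48]
    - [[8,-40,0],[0,0,0],48]
    - [[8,-40,0],[0,0,0],65]
    - [[8,-40,0],[0,0,0],65]

```text
clock: 20.9
position: [589.1, -13.4, 301.8]
ee_rot: [0.991, 0.133, 0.002, -0.0]
contact_force: [0.4, -0.3, 0.6]
gripper_width: 65.1
grasp_force: 0.0
```

>>> send_rows:
  series:
    - [[9,-40,0],[0,0,0],65]
    - [[9,-40,0],[0,0,0],65]
    - [[9,-40,0],[0,0,0],65]
    - [[9,-40,0],[0,0,0],65]
    - [[0,-30,10],[0,0,0],65]
    - [[0,0,20],[0,0,0],65]
    - [[0,0,0],[0,0,0],65]

```text
clock: 21.6
position: [572.0, 178.9, 268.3]
ee_rot: [0.991, 0.135, -0.001, 0.0]
contact_force: [0.9, -0.3, -0.4]
gripper_width: 65.0
grasp_force: 0.0
```

```bash
python3 look.py w7
```

```text
21.65 [573.  178.3 269.8] j6 1.27
[599.2 242.8] [28.2 29.5] yaw 0.48 [237. 134.]
tool shift [ 42.4 -55.3 257.8] yaw now -1.302 tool z turn 1.356 j6 1.27

tool shift [ 42.4 -55.3 257.8] yaw now -1.302 tool z turn -0.215 j6 1.27

top 112 [600. 241.]
```

>>> send_rows:
  series:
    - [[0,0,25],[0,0,-0.108],65]
    - [[0,0,25],[0,0,-0.107],65]
    - [[27,-22.5,30],[0,0,0],65]
    - [[26,-22.5,30],[0,0,0],65]
    - [[0,0,45],[0,0,0],65]
    - [[0,0,0],[0,0,0],65]

```text
clock: 22.3
position: [596.8, 240.8, 109.0]
ee_rot: [0.971, 0.238, -0.006, 0.001]
contact_force: [-0.6, -0.6, 0.2]
gripper_width: 64.9
grasp_force: 0.0
```

```bash
python3 - <<'E'
from h import *
go([599.2,242.8,12],.48+np.pi/2)
E
```

```text
tool shift [ 4.1 -0.7 97. ] yaw now -1.089 tool z turn 0.002 j6 1.42
```

>>> send_rows:
  series:
    - [[2,0,40],[0,0,0],65]
    - [[0,0,30],[0,0,0],65]
    - [[0,0,17],[0,0,0],65]
    - [[0,0,8],[0,0,0],65]
    - [[0,0,0],[0,0,0],20]
    - [[0,0,0],[0,0,0],20]
    - [[0,0,0],[0,0,0],20]
    - [[0,0,0],[0,0,0],20]

```text
clock: 23.1
position: [603.0, 244.3, 22.1]
ee_rot: [0.971, 0.24, 0.002, -0.0]
contact_force: [-1.0, -0.1, 5.5]
gripper_width: 28.4
grasp_force: 61.6
```

>>> send_rows:
  series:
    - [[0,0,-30],[0,0,0],20]
    - [[0,0,-50],[0,0,0],20]
    - [[0,0,-50],[0,0,0],20]
    - [[0,0,-50],[0,0,0],20]
    - [[0,0,-50],[0,0,0],20]
    - [[0,0,-45],[0,0,0],20]
    - [[0,0,0],[0,0,0],20]

```text
clock: 23.8
position: [604.1, 244.5, 304.1]
ee_rot: [0.971, 0.24, 0.008, -0.002]
contact_force: [0.3, 0.2, -0.3]
gripper_width: 28.6
grasp_force: 60.8
```

```bash
python3 - <<'E'
from h import *
s=monitor.read_state(); print(s["position"],s["joints"]); go([596,-134,95])
E
```

```text
[604.11386753 244.4737223  304.14468984] [ 0.63364143  0.3862677   0.18929406  0.00299294 -1.35690679  1.42041335]
tool shift [-186.8  331.2  206.1] yaw now -1.087
```

>>> send_rows:
  series:
    - [[-21,37,0],[0,0,0],20]
    - [[-21,37,0],[0,0,0],20]
    - [[-21,37,0],[0,0,0],20]
    - [[-21,37,0],[0,0,0],20]
    - [[-21,37,0],[0,0,0],20]
    - [[-21,37,0],[0,0,0],20]
    - [[-21,37,0],[0,0,0],20]
    - [[-20,37,0],[0,0,0],20]

```text
clock: 24.6
position: [590.3, -97.8, 294.4]
ee_rot: [0.971, 0.239, 0.0, -0.0]
contact_force: [0.3, -1.1, -1.3]
gripper_width: 28.1
grasp_force: 60.8
```

>>> send_rows:
  series:
    - [[-20,35,0],[0,0,0],20]
    - [[0,0,0],[0,0,0],20]
    - [[0,0,0],[0,0,0],20]

```text
clock: 24.9
position: [589.1, -137.4, 294.0]
ee_rot: [0.971, 0.238, -0.0, -0.0]
contact_force: [0.8, 0.5, 0.2]
gripper_width: 27.8
grasp_force: 60.8
```

```bash
python3 - <<'E'
from h import *
s=monitor.read_state(); print(s["position"],s["gripper_width"]); go([596,-134,98])
E
```

```text
[ 589.05985731 -137.35343511  294.00883568] 27.779232778411277
tool shift [  7.7   0.4 196. ] yaw now -1.090
```

>>> send_rows:
  series:
    - [[5,0,45],[0,0,0],20]
    - [[0,0,45],[0,0,0],20]
    - [[0,0,45],[0,0,0],20]
    - [[0,0,35],[0,0,0],20]
    - [[0,0,18],[0,0,0],20]
    - [[0,0,0],[0,0,0],45]
    - [[0,0,0],[0,0,0],45]
    - [[0,0,0],[0,0,0],48]

```text
clock: 25.7
position: [595.5, -133.6, 108.4]
ee_rot: [0.971, 0.24, 0.002, 0.001]
contact_force: [0.4, -0.4, 0.2]
gripper_width: 47.8
grasp_force: 0.0
```

>>> send_rows:
  series:
    - [[0,0,-30],[0,0,0],48]
    - [[0,0,-45],[0,0,0],48]
    - [[0,0,-45],[0,0,0],48]
    - [[0,0,-45],[0,0,0],48]
    - [[0,0,-40],[0,0,0],48]
    - [[-30,0,0],[0,0,0.14],48]
    - [[-30,0,0],[0,0,0.14],20]
    - [[-30,0,0],[0,0,0.14],0]

```text
clock: 26.5
position: [509.1, -164.6, 313.5]
ee_rot: [1.0, 0.029, 0.002, 0.0]
contact_force: [-1.4, -1.0, -0.0]
gripper_width: 19.9
grasp_force: 0.0
```

>>> send_rows:
  series:
    - [[0,0,0],[0,0,0.14],0]
    - [[0,0,0],[0,0,0.14],0]
    - [[0,0,0],[0,0,0.14],0]
    - [[0,0,0],[0,0,0.14],0]
    - [[0,0,0],[0,0,0],0]

```text
clock: 27.0
position: [509.9, -164.2, 313.3]
ee_rot: [0.969, -0.246, 0.002, -0.0]
contact_force: [-0.5, -0.7, -1.1]
gripper_width: -0.4
grasp_force: 0.0
```

```bash
python3 - <<'E'
from h import *
import pickle
s=monitor.read_state(); print(s["clock"],s["position"],s["joints"])
c=camera_info("wrist");im=get_image("wrist"); cv2.imwrite("pics/w8.png",im[:,:,::-1]); pickle.dump(c,open("w8.pkl","wb"))
im=get_image("scene"); cv2.imwrite("pics/s8.png",im[:,:,::-1])
im=get_image("top"); cv2.imwrite("pics/t8.png",im[:,:,::-1])
E
```

```text
27.0 [ 509.92911969 -164.15764633  313.28015177] [-8.45328501e-03  1.81125204e-01 -7.11955423e-02  1.43257089e-04
 -1.31481497e+00  1.08279845e+00]
```

View pics/w8.png

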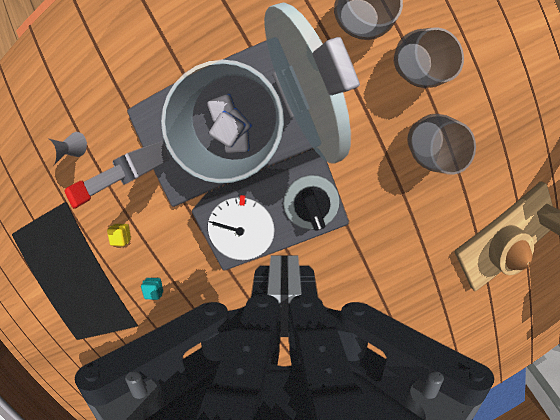

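The mat is now empty and all four cubes lie inside the bucket around (230,125). The lid is open with its tab at (343,64). The dial centre is at (240,231), the mark at (242,200), the pointer tip at (211,222) and the knob at about (312,202).

```bash
python3 - <<'E'
from h import *
import pickle
from scipy.optimize import least_squares
c=pickle.load(open("w8.pkl","rb")); im=cv2.imread("pics/w8.png"); c2=pickle.load(open("w2.pkl","rb"))
# rim from bright ring
h=im.min(2); m=(h>150).astype(np.uint8); m[:,:150]=0;m[:,290:]=0;m[:50]=0;m[190:]=0
ys,xs=np.nonzero(m); P=np.array([plane("wrist",(x,y),115,c)[:2] for x,y in zip(xs,ys)])
P=P[abs(np.hypot(*(P-[597.4,-133.5]).T)-64)<9]
r=least_squares(lambda p:np.hypot(*(P-p[:2]).T)-p[2],[597,-134,63],loss="soft_l1"); print("rim",r.x,len(P))
# dial white blob both views
def dial(f,c,box):
    im=cv2.imread(f); h=cv2.cvtColor(im,cv2.COLOR_BGR2HSV); x0,x1,y0,y1=box
    m=((h[...,2]>170)&(h[...,1]<40)).astype(np.uint8); k=np.zeros_like(m);k[y0:y1,x0:x1]=1; m*=k
    cs,_=cv2.findContours(m,cv2.RETR_EXTERNAL,cv2.CHAIN_APPROX_NONE); k=max(cs,key=cv2.contourArea)
    P=np.array([plane("wrist",q,80,c)[:2] for q in cv2.convexHull(k)[:,0].astype(float)])
    r=least_squares(lambda p:np.hypot(*(P-p[:2]).T)-p[2],[*P.mean(0),42],loss="soft_l1").x
    return r,proj("wrist",np.array([r[0],r[1],80]),c)
d1,p1=dial("pics/w2.png",c2,(360,445,160,245)); d2,p2=dial("pics/w8.png",c,(200,280,190,270))
print(d1,d2,"dial tri",tri([ray("wrist",p1,c2),ray("wrist",p2,c)]))
k=plane("wrist",(312,202),81,c); print("knob disc",k, "w2",plane("wrist",(474,200),81,c2))
for uv in((242,200),(211,222)): 
    v=plane("wrist",uv,80,c)[:2]-d2[:2]; print(v,np.arctan2(v[1],v[0]))
print("bar end", plane("wrist",(318,227),112,c),plane("wrist",(310,190),112,c))
tb=np.mean([(326,42),(349,38),(358,83),(338,88)],0)
print("tab",tri([ray("wrist",tb,c),ray("top",(373.2,154.3))]))
red=lambda uv:ray("wrist",uv,c)
print("tip",tri([red((78,195)),ray("wrist",(308.6,86.2),c2),]))
E
```

```text
rim [ 597.26964872 -134.28091194   64.07683546] 1352
[471.36575146 -81.05676736  42.24012578] [471.66751404 -80.34156651  42.10405166] dial tri (array([471.91454657, -80.69079151,  81.13722445]), [np.float64(0.08275172069403205), np.float64(0.08275172069418718)])
knob disc [ 461.34586723 -175.82957669   81.        ] w2 [ 459.31682524 -176.8427862    81.        ]
[ 32.13798612 -21.86070739] -0.5973229633996622
[26.21568118 27.83547315] 0.815356956237831
bar end [ 441.27216209 -170.61213318  112.        ] [ 484.6354747 -182.4174379  112.       ]
tab (array([ 586.20310831, -242.03453446,  281.02318452]), [np.float64(1.360871122113249), np.float64(1.3608711221133243)])
tip (array([611.63397658,   8.99311905, 193.84093076]), [np.float64(0.6849957034094122), np.float64(0.6849957034092045)])
```

>>> send_rows:
  series:
    - [[0,0,0],[0,0,0.146],0]
    - [[0,0,0],[0,0,0.146],0]
    - [[0,0,0],[0,0,0.146],0]
    - [[0,0,0],[0,0,0.146],0]
    - [[0,0,0],[0,0,0.146],0]
    - [[0,0,0],[0,0,0.146],0]
    - [[0,0,0],[0,0,0.146],0]
    - [[0,0,0],[0,0,0.145],0]

```text
clock: 27.95
position: [509.9, -164.2, 311.7]
ee_rot: [-0.672, 0.741, -0.0, 0.0]
contact_force: [0.3, 0.9, -0.4]
gripper_width: 0.2
grasp_force: 0.0
```

```bash
cat >> h.py <<'E'
C=np.array([597.3,-134.0,0]); PSI=-0.095
def cw(x,y,z): return C+Rn.from_euler("z",PSI).apply([x,y,0])+[0,0,z]
def pc(): 
    p=monitor.read_state()["position"]; return Rn.from_euler("z",-PSI).apply(p-C)
E
python3 - <<'E'
from h import *
go(cw(0,-165,312),-3.237); print(cw(0,-165,312),monitor.read_state()["joints"])
E
```

```text
tool shift [126.5 -84.4  -0.3] yaw now 3.045 tool z turn -0.002 j6 -0.09

[ 581.64856718 -298.2559973   312.        ] [-8.59510941e-03  1.83367914e-01 -7.22604780e-02  1.90088760e-06
 -1.31451040e+00 -8.83266135e-02]
```

>>> send_rows:
  series:
    - [[40,0,0],[0,0,0],0]
    - [[40,-10,0],[0,0,0],0]
    - [[40,-30,0],[0,0,0],0]
    - [[6,-44,0],[0,0,0],0]
    - [[0,0,0],[0,0,0],0]
    - [[0,0,30],[0,0,0],0]
    - [[0,0,28],[0,0,0],0]
    - [[0,0,0],[0,0,0],0]

```text
clock: 28.75
position: [579.5, -296.2, 248.8]
ee_rot: [-0.674, 0.739, 0.004, -0.002]
contact_force: [-0.4, 0.3, -0.5]
gripper_width: 0.2
grasp_force: 0.0
```

```bash
python3 - <<'E'
from h import *
s=monitor.read_state(); print(pc(),s["contact_force"])
im=get_image("wrist"); im2=get_image("scene"); cv2.imwrite("pics/w9.png",np.vstack([im[:300],im2[:300]])[:,:,::-1])
for th in np.arange(1.8,-.01,-.15):
    r=150-30*(1.8-th)/1.8; n=np.array([-np.sin(th),np.cos(th)]); off=10
    p=np.array([-72,115])+r*np.array([np.cos(th),np.sin(th)])+off*n
    p[0]-=11*max(0,np.sin(th)) 
    print("%.2f"%th,p.round(0))
E
```

```text
[  -2.30288025 -163.11147842  248.7914271 ] [-0.38244077  0.33865373 -0.51926978]
1.80 [-127.  259.]
1.65 [-105.  261.]
1.50 [-83. 260.]
1.35 [-61. 256.]
1.20 [-41. 249.]
1.05 [-22. 239.]
0.90 [ -5. 227.]
0.75 [ 11. 213.]
0.60 [ 23. 197.]
0.45 [ 34. 179.]
0.30 [ 41. 161.]
0.15 [ 46. 143.]
0.00 [ 48. 125.]
```

View pics/w9.png

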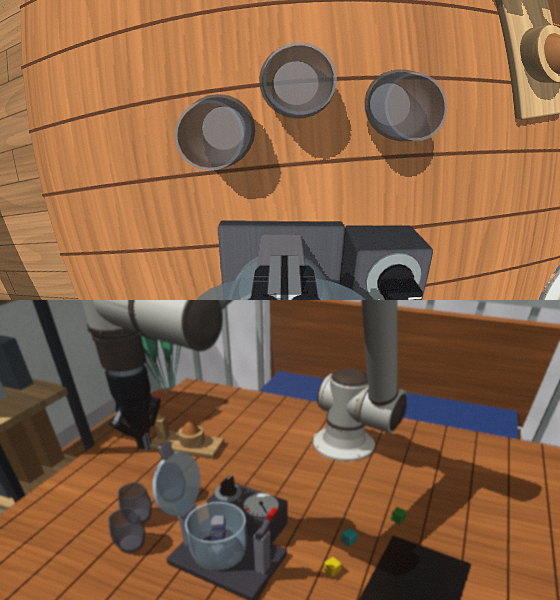

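The gripper is behind the lid's tab, with the glasses well clear below. Now I push the lid over along its arc.

>>> send_rows:
  series:
    - [[-18,0,-1],[0,0,0],0]
    - [[-18,0,-2],[0,0,0],0]
    - [[-22,0,-3],[0,0,0],0]
    - [[-22,0,1],[0,0,0],0]
    - [[-22,0,4],[0,0,0],0]
    - [[0,0,0],[0,0,0],0]

```text
clock: 29.45
position: [591.9, -192.7, 256.2]
ee_rot: [-0.675, 0.738, -0.001, 0.001]
contact_force: [0.1, 0.0, 1.2]
gripper_width: -0.1
grasp_force: 0.0
```

>>> send_rows:
  series:
    - [[-20,0,7],[0,0,0],0]
    - [[-19,0,10],[0,0,0],0]
    - [[-17,0,12],[0,0,0],0]
    - [[0,0,0],[0,0,0],0]

```text
clock: 29.85
position: [595.9, -138.0, 224.2]
ee_rot: [-0.674, 0.738, 0.001, -0.0]
contact_force: [-0.6, 0.6, -0.7]
gripper_width: 0.1
grasp_force: 0.0
```

```bash
python3 - <<'E'
from h import *
s=monitor.read_state(); print(pc(),s["contact_force"])
im2=get_image("scene"); cv2.imwrite("pics/s10.png",cv2.resize(im2[60:320,50:350],(600,520))[:,:,::-1])
E
```

```text
[ -1.01184877  -4.08980676 224.17289861] [-0.5523908   0.61528822 -0.67818903]
```

View pics/s10.png

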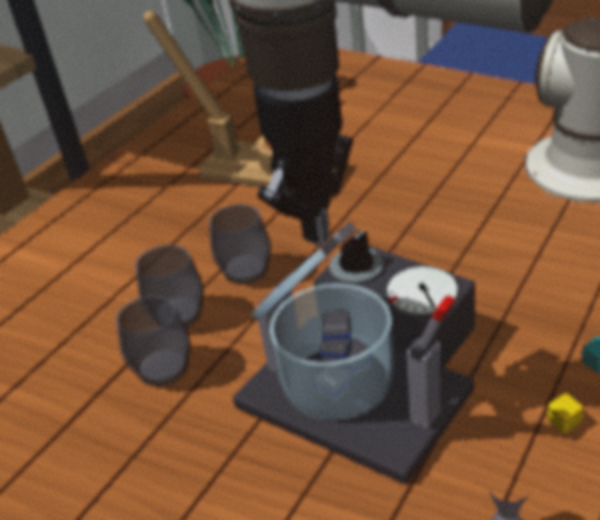

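The lid follows and now stands at roughly 50°. I'll continue down.

>>> send_rows:
  series:
    - [[-15,0,16],[0,0,0],0]
    - [[-12,0,16],[0,0,0],0]
    - [[-11,0,18],[0,0,0],0]
    - [[-7,0,18],[0,0,0],0]
    - [[-5,0,18],[0,0,0],0]
    - [[-2,0,13],[0,0,0],0]
    - [[0,0,4],[0,0,0],0]
    - [[0,0,0],[0,0,0],0]

```text
clock: 30.7
position: [601.8, -88.3, 125.0]
ee_rot: [-0.674, 0.739, -0.001, 0.0]
contact_force: [-4.0, 3.3, 10.4]
gripper_width: 0.4
grasp_force: 5.4
```

```bash
python3 - <<'E'
from h import *
s=monitor.read_state(); print(pc(),s["contact_force"])
E
```

```text
[  0.1313802   45.87744803 124.99285464] [-3.95162247  3.34727314 10.44820272]
```

The tip is at z 125, which is rim height plus lid thickness, with 10 N of contact, so the lid is shut. Now I rise and go round behind the clamp.

>>> send_rows:
  series:
    - [[0,0,-30],[0,0,0],0]
    - [[0,0,-45],[0,0,0],0]
    - [[0,0,-45],[0,0,0],0]
    - [[0,0,-45],[0,0,0],0]
    - [[-45,0,0],[0,0,0],0]
    - [[-45,0,0],[0,0,0],0]
    - [[-45,0,0],[0,0,0],0]
    - [[-10,0,0],[0,0,0],0]

```text
clock: 31.5
position: [614.9, 59.1, 287.1]
ee_rot: [-0.675, 0.738, 0.0, 0.0]
contact_force: [-0.1, -0.7, -0.8]
gripper_width: 0.1
grasp_force: 0.0
```

```bash
python3 - <<'E'
from h import *
import pickle
s=monitor.read_state(); print(pc(),s["contact_force"],s["joints"])
c=camera_info("wrist"); im=get_image("wrist"); im2=get_image("top")
a=cv2.resize(im2[110:260,240:390],(420,420)); cv2.imwrite("pics/w11.png",np.hstack([im[:,90:470],a])[:,:,::-1]); pickle.dump(c,open("w11.pkl","wb")); cv2.imwrite("pics/w11full.png",im[:,:,::-1])
for th in np.arange(1.95,-.01,-.15):
    n=np.array([np.sin(th),np.cos(th)]); p=np.array([118,132])+66*np.array([-np.cos(th),np.sin(th)])+6*n
    p[0]+=11*np.sin(th); print("%.2f"%th,p.round(0))
E
```

```text
[ -0.83405493 193.91129248 287.1063938 ] [-0.13724697 -0.69989744 -0.76468124] [ 3.57228904e-01  3.41182536e-01  8.21635821e-02 -6.21459722e-04
 -1.31178412e+00 -4.46738899e-01]
1.95 [158. 191.]
1.80 [150. 195.]
1.65 [140. 197.]
1.50 [130. 198.]
1.35 [120. 198.]
1.20 [110. 196.]
1.05 [100. 192.]
0.90 [ 90. 187.]
0.75 [ 81. 181.]
0.60 [ 73. 174.]
0.45 [ 66. 166.]
0.30 [ 60. 157.]
0.15 [ 55. 148.]
0.00 [ 52. 138.]
```

View pics/w11.png

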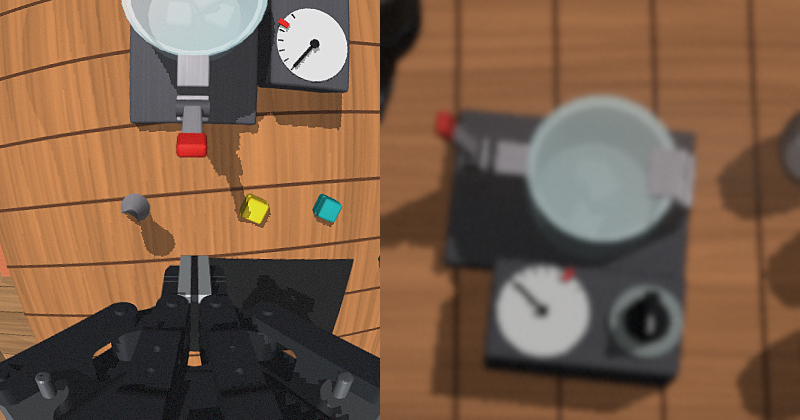

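The lid lies flat with its tab under the clamp's path, and the red tip at (192,145) is in line with the fingers. I'll drop behind it and push it over.

>>> send_rows:
  series:
    - [[0,0,35],[0,0,0],0]
    - [[0,0,40],[0,0,0],0]
    - [[0,0,25],[0,0,0],0]
    - [[0,0,0],[0,0,0],0]
    - [[22,0,0],[0,0,0],0]
    - [[20,0,-2],[0,0,0],0]
    - [[20,0,-3],[0,0,0],0]
    - [[0,0,0],[0,0,0],0]

```text
clock: 32.4
position: [609.8, -8.6, 195.0]
ee_rot: [-0.672, 0.74, -0.001, 0.001]
contact_force: [0.3, -0.5, 0.0]
gripper_width: 0.0
grasp_force: 0.0
```

>>> send_rows:
  series:
    - [[20,0,0],[0,0,0],0]
    - [[20,0,7],[0,0,0],0]
    - [[17,0,12],[0,0,0],0]
    - [[13,0,17],[0,0,0],0]
    - [[8,0,17],[0,0,0],0]
    - [[0,0,5],[0,0,0],0]
    - [[0,0,0],[0,0,0],0]

```text
clock: 33.1
position: [602.0, -85.4, 137.4]
ee_rot: [-0.674, 0.739, -0.001, -0.001]
contact_force: [-3.6, -3.8, 10.6]
gripper_width: 0.3
grasp_force: 5.5
```

```bash
python3 - <<'E'
from h import *
s=monitor.read_state(); print(pc(),s["contact_force"],s["joints"])
E
```

```text
[6.25458557e-02 4.88169107e+01 1.37366126e+02] [-3.57729318 -3.78420446 10.55732646] [ 0.12666373  0.43480857 -0.16584707  0.00396318 -0.96982195 -0.22130068]
```

The tip is at z 137.4 with 10.6 N of contact, which is the expected pad height, so the clamp is down. Now the knob.

>>> send_rows:
  series:
    - [[0,0,-40],[0,0,0],0]
    - [[0,0,-45],[0,0,0],0]
    - [[0,0,-30],[0,0,-0.14],0]
    - [[0,0,0],[0,0,-0.14],0]
    - [[0,0,0],[0,0,-0.14],20]
    - [[0,0,0],[0,0,-0.14],40]
    - [[0,0,0],[0,0,-0.14],40]
    - [[0,0,0],[0,0,-0.14],40]

```text
clock: 33.9
position: [601.7, -83.9, 249.5]
ee_rot: [0.917, -0.398, 0.0, 0.0]
contact_force: [-0.6, 0.8, 0.3]
gripper_width: 40.1
grasp_force: 0.0
```

>>> send_rows:
  series:
    - [[0,0,0],[0,0,-0.14],40]
    - [[0,0,0],[0,0,-0.14],40]
    - [[0,0,0],[0,0,-0.14],40]
    - [[0,0,0],[0,0,-0.14],40]
    - [[0,0,0],[0,0,0],40]

```text
clock: 34.4
position: [601.7, -83.8, 249.4]
ee_rot: [0.991, -0.132, -0.0, 0.0]
contact_force: [-0.1, -0.9, 0.6]
gripper_width: 40.0
grasp_force: 0.0
```

```bash
python3 - <<'E'
from h import *
import pickle
s=monitor.read_state(); print(s["position"],s["joints"])
c=camera_info("wrist"); im=get_image("wrist"); pickle.dump(c,open("w12.pkl","wb")); cv2.imwrite("pics/w12.png",im[:,:,::-1])
go([461,-176,200],-1.837)
E
```

```text
[601.70429196 -83.82954825 249.39853821] [ 1.27915484e-01  3.43414951e-01 -8.70015984e-03  3.65863381e-04
 -1.21885165e+00  1.17843457e+00]
tool shift [-111.4  126.1   49.4] yaw now -1.838 tool z turn -0.001 j6 1.18
```

View pics/w12.png

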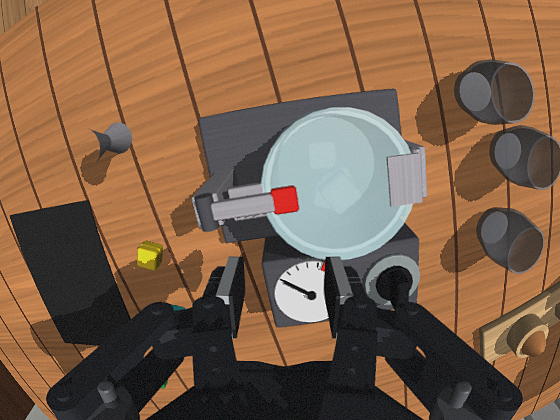

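The clamp lies on the lid with its red tip at (286,200), and the lid is shut. I need the bar's height and axis, so I'll view one crop with two knob views.

```bash
python3 - <<'E'
import cv2,numpy as np
a=cv2.imread("pics/w2.png")[160:240,440:520]; b=cv2.imread("pics/w8.png")[165:245,275:355]
f=lambda i:cv2.convertScaleAbs(cv2.resize(i,(400,400),interpolation=cv2.INTER_CUBIC),alpha=2.2)
cv2.imwrite("pics/k.png",np.hstack([f(a),f(b)]))
E
```

```text
(no output)
```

View pics/k.png

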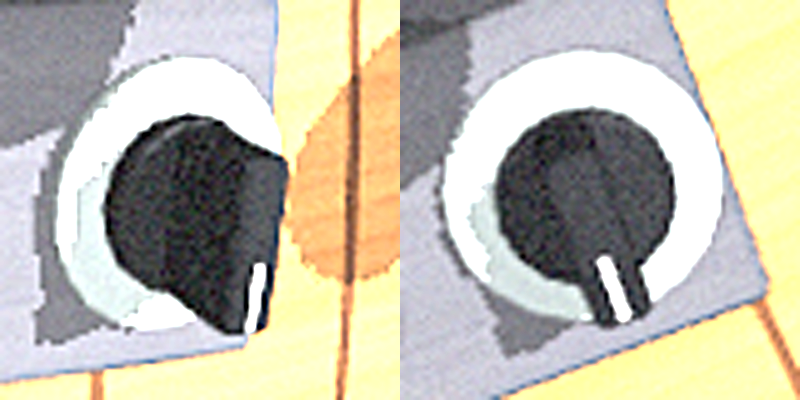

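The left half of the crop shows the knob in w2 and the right half in w8. The white index line and the bar's top face are visible in both, so I can triangulate them.

```bash
python3 - <<'E'
from h import *
import pickle
c2=pickle.load(open("w2.pkl","rb"));c8=pickle.load(open("w8.pkl","rb"))
for n,a,b in(("in",(492.2,213.2),(315.6,217)),("out",(490.2,226),(320.4,228.6)),("ctr",(492.4,209),(315.8,211.8))):
    print(n,tri([ray("wrist",a,c2),ray("wrist",b,c8)]), plane("wrist",b,125,c8))
# disc centre: light ring ellipse w8: (585,193)->; black knob disc (586,196)
a=(440+185/5,160+205/5)
X,e=tri([ray("wrist",(440+165/5,160+192/5),c2),ray("wrist",(275+185/5,165+190/5),c8)]); print("ring",X,e)
P=[plane("wrist",(275+x/5-80,165+y/5),z,c8) for x,y,z in((497,195,90),(677,195,90),(443,190,82),(722,190,82))]; print(np.round(P,1))
E
```

```text
in (array([ 458.42297545, -174.76410895,  124.98713412]), [np.float64(0.09540478915856569), np.float64(0.09540478915868687)]) [ 458.3273727  -174.74656392  125.        ]
out (array([ 443.18268679, -173.24337713,  124.12356391]), [np.float64(0.03450028604638734), np.float64(0.03450028604626854)]) [ 443.58465625 -173.32913682  125.        ]
ctr (array([ 462.02375546, -177.29690762,  121.48547241]), [np.float64(0.28628216573812026), np.float64(0.28628216573797216)]) [ 463.57512455 -177.62167122  125.        ]
ring [ 460.92949971 -175.37541703   81.01417946] [np.float64(0.6859954373687294), np.float64(0.6859954373688272)]
[[ 471.9 -157.    90. ]
 [ 451.5 -194.7   90. ]
 [ 476.9 -145.1   82. ]
 [ 444.6 -204.9   82. ]]
```

>>> send_rows:
  series:
    - [[-37,42,10],[0,0,0],45]
    - [[-37,42,10],[0,0,0],45]
    - [[-37,42,10],[0,0,0],45]
    - [[0,0,10],[0,0,-0.085],45]
    - [[0,0,10],[0,0,-0.085],45]
    - [[0,0,0],[0,0,0],45]

```text
clock: 35.05
position: [477.5, -165.2, 202.1]
ee_rot: [0.999, -0.049, -0.001, -0.0]
contact_force: [0.0, 0.8, 0.2]
gripper_width: 45.1
grasp_force: 0.0
```

```bash
python3 - <<'E'
from h import *
import pickle
go([461.5,-175.5,100],-1.667); s=monitor.read_state(); print(s["position"],s["joints"])
E
```

```text
tool shift [-14.7  11.8 102.1] yaw now -1.668 tool z turn -0.001 j6 1.49

[ 477.46103492 -165.2357375   202.0745598 ] [-1.15233528e-02  2.07378786e-01 -3.23576044e-01 -2.99761154e-04
 -1.04212918e+00  1.48515570e+00]
```

>>> send_rows:
  series:
    - [[-8,6,0],[0,0,0],45]
    - [[-7,6,0],[0,0,0],45]
    - [[0,0,25],[0,0,0],45]
    - [[0,0,15],[0,0,0],45]
    - [[0,0,0],[0,0,0],45]
    - [[0,0,0],[0,0,0],45]

```text
clock: 35.65
position: [462.8, -175.8, 163.6]
ee_rot: [0.999, -0.047, 0.0, 0.0]
contact_force: [0.6, 0.0, 0.4]
gripper_width: 45.2
grasp_force: 0.0
```

```bash
python3 - <<'E'
from h import *
go([461.5,-175.5,100],-1.667); s=monitor.read_state(); print(s["position"])
E
```

```text
tool shift [-1.4 -0.2 63.6] yaw now -1.665 tool z turn 0.002 j6 1.51

[ 462.78828902 -175.78109115  163.64105047]
```

>>> send_rows:
  series:
    - [[-1,0,20],[0,0,0],45]
    - [[0,0,20],[0,0,0],45]
    - [[0,0,15],[0,0,0],45]
    - [[0,0,7],[0,0,0],45]
    - [[0,0,0],[0,0,0],45]

```text
clock: 36.15
position: [461.7, -175.4, 101.0]
ee_rot: [0.999, -0.047, -0.0, 0.0]
contact_force: [0.3, 0.7, -0.3]
gripper_width: 44.9
grasp_force: 0.0
```

>>> send_rows:
  series:
    - [[0,0,0],[0,0,0],4]
    - [[0,0,0],[0,0,0],4]
    - [[0,0,0],[0,0,0],4]
    - [[0,0,0],[0,0,0],4]
    - [[0,0,0],[0,0,0],4]

```text
clock: 36.65
position: [462.3, -175.3, 102.2]
ee_rot: [0.999, -0.047, 0.001, 0.0]
contact_force: [-0.2, 1.9, 6.3]
gripper_width: 12.6
grasp_force: 60.3
```

>>> send_rows:
  series:
    - [[0,0,0],[0,0,0.12],4]
    - [[0,0,0],[0,0,0.14],4]
    - [[0,0,0],[0,0,0.14],4]
    - [[0,0,0],[0,0,0.14],4]
    - [[0,0,0],[0,0,0.14],4]
    - [[0,0,0],[0,0,0.14],4]
    - [[0,0,0],[0,0,0.14],4]
    - [[0,0,0],[0,0,0.14],4]

```text
clock: 37.45
position: [462.4, -175.3, 102.2]
ee_rot: [0.826, -0.564, 0.001, -0.0]
contact_force: [-0.8, 2.6, 6.2]
gripper_width: 12.7
grasp_force: 60.3
```

>>> send_rows:
  series:
    - [[0,0,0],[0,0,0.14],4]
    - [[0,0,0],[0,0,0.14],4]
    - [[0,0,0],[0,0,0.14],4]
    - [[0,0,0],[0,0,0.14],4]
    - [[0,0,0],[0,0,0.14],4]
    - [[0,0,0],[0,0,0.14],4]
    - [[0,0,0],[0,0,0.1],4]
    - [[0,0,0],[0,0,0],4]

```text
clock: 38.25
position: [462.5, -175.3, 102.2]
ee_rot: [-0.482, 0.876, -0.001, 0.001]
contact_force: [0.1, 2.1, 5.7]
gripper_width: 12.6
grasp_force: 60.3
```

```bash
cat > dial.py <<'E'
from h import *
import sys
c=camera_info("wrist"); im=get_image("wrist"); cv2.imwrite(f"pics/{sys.argv[1]}.png",im[:,:,::-1])
it=get_image("top"); cv2.imwrite(f"pics/{sys.argv[1]}t.png",it[:,:,::-1]); isc=get_image("scene"); cv2.imwrite(f"pics/{sys.argv[1]}s.png",isc[:,:,::-1])
D=np.array([471.9,-80.7,81.1])
for n,I,cc in(("wrist",im,c),("top",it,camera_info("top")),("scene",isc,camera_info("scene"))):
    # rectified top-down dial patch, 4 px/mm, for polar reading
    h=[]; g=np.linspace(-50,50,401)
    U=np.array([[proj(n,D+[x,y,0],cc) for y in g] for x in g],np.float32)
    W=cv2.remap(I,U[...,0],U[...,1],cv2.INTER_LINEAR).astype(int)
    X,Y=np.meshgrid(g,g,indexing="ij"); hs=cv2.cvtColor(W.astype(np.uint8),cv2.COLOR_RGB2HSV)
    white=(hs[...,2]>.75*np.percentile(hs[...,2],95))&(hs[...,1]<60); k=white.astype(np.uint8)
    N,l,st,ce=cv2.connectedComponentsWithStats(k); i=1+np.argmax(st[1:,4]); hull=cv2.convexHull(np.argwhere(l==i)[:,::-1].astype(np.int32)); (cx,cy),_,_=cv2.fitEllipse(hull)
    x0=(cy-200)/4; y0=(cx-200)/4; r=np.hypot(X-x0,Y-y0); a=np.arctan2(Y-y0,X-x0)
    red=(((hs[...,0]<10)|(hs[...,0]>170))&(hs[...,1]>110)&(r<44)&(r>24)); blk=(hs[...,2]<90)&(r<28)&(r>9)
    f=lambda m:np.angle(np.exp(1j*a[m]).mean()) if m.sum() else None
    print(n,"centre off",round(x0,1),round(y0,1),"mark",f(red),red.sum(),"ptr",f(blk),blk.sum())
s=monitor.read_state(); y=Rn.from_quat(s["ee_rot"]).apply([0,1,0]); print("yaw",np.arctan2(y[1],y[0]),s["position"],"j6",s["joints"][5],s["gripper_width"],s["wrist_torque"])
E
python3 dial.py d1
```

```text
wrist centre off 26.9 -34.0 mark 1.1137017399488016 2 ptr 2.007467920168521 18898
top centre off -7.8 34.1 mark None 0 ptr None 0
scene centre off 7.3 3.4 mark -0.8348876903957115 630 ptr -2.054012343092822 754
yaw 2.579100724022039 [ 462.48333897 -175.25621441  102.19348234] j6 -0.5295768805659218 12.943770168069882 [ 0.70250324  0.27990352 -0.05146807]
```

>>> send_rows:
  series:
    - [[0,0,0],[0,0,0.12],4]
    - [[0,0,0],[0,0,0.13],4]
    - [[0,0,0],[0,0,0.13],4]
    - [[0,0,0],[0,0,0.12],4]
    - [[0,0,0],[0,0,0],4]
    - [[0,0,0],[0,0,0],4]
    - [[0,0,0],[0,0,0],45]
    - [[0,0,0],[0,0,0],45]

```text
clock: 39.2
position: [461.5, -175.4, 100.9]
ee_rot: [-0.251, 0.968, -0.0, 0.0]
contact_force: [0.1, -0.5, -0.7]
gripper_width: 41.3
grasp_force: 0.0
```

>>> send_rows:
  series:
    - [[0,0,0],[0,0,0],45]
    - [[0,0,-20],[0,0,0],45]
    - [[0,0,-40],[0,0,0],45]
    - [[0,0,-40],[0,0,0],45]
    - [[0,0,-40],[0,0,0],45]
    - [[0,0,-40],[0,0,0],45]
    - [[0,0,0],[0,0,0],45]

```text
clock: 39.9
position: [464.4, -176.2, 287.1]
ee_rot: [-0.252, 0.968, -0.003, 0.006]
contact_force: [-0.4, 0.5, 0.2]
gripper_width: 45.1
grasp_force: 0.0
```

```bash
cat > dial2.py <<'E'
from h import *
import pickle
def rd(n,I,cc,save=None):
    D=np.array([471.8,-80.7,81.1]); g=np.linspace(-50,50,401)
    U=np.array([[proj(n,D+[x,y,0],cc) for y in g] for x in g],np.float32)
    W=cv2.remap(I,U[...,0],U[...,1],cv2.INTER_LINEAR); X,Y=np.meshgrid(g,g,indexing="ij"); hs=cv2.cvtColor(W,cv2.COLOR_RGB2HSV)
    if save: cv2.imwrite(save,W[::-1,::-1,::-1])
    r=np.hypot(X,Y); a=np.arctan2(Y,X)
    red=((hs[...,0]<10)|(hs[...,0]>170))&(hs[...,1]>120)&(r<44)&(r>22); wh=np.percentile(hs[...,2][r<30],90)
    blk=((hs[...,2]<.55*wh)&(hs[...,1]<90)&(r<38)).astype(np.uint8)
    N,l,st,ce=cv2.connectedComponentsWithStats(blk); b=l==(1+np.argmax([ (l[r<5]==i).sum() for i in range(1,N)]))
    cen=np.array([X[b&(r<6)].mean(),Y[b&(r<6)].mean()])
    f=lambda m:np.angle(np.exp(1j*a[m]).mean()) if m.sum() else None
    t=b&(r>14); m,p=f(red),f(t); print(n,"hub",cen.round(1),"mark",m,red.sum(),"ptr",p,t.sum(),"rmax",r[t].max() if t.sum() else 0,"diff",None if m is None or p is None else p-m)
E
python3 - <<'E'
from dial2 import *
for k in("w2","w8"): rd("wrist",cv2.imread(f"pics/{k}.png")[:,:,::-1].copy(),pickle.load(open(k+".pkl","rb")))
rd("top",cv2.imread("pics/top0.png")[:,:,::-1].copy(),camera_info("top"))
c=camera_info("wrist"); im=get_image("wrist"); cv2.imwrite("pics/d2.png",im[:,:,::-1]); rd("wrist",im,c,"pics/d2r.png")
rd("scene",get_image("scene"),camera_info("scene"))
print(proj("wrist",np.array([471.8,-80.7,81.1]),c)); s=monitor.read_state(); print(s["position"],s["joints"])
E
```

```text
wrist hub [-0.7 -0.1] mark -0.6449688094675214 1095 ptr 0.8013574771091668 1233 rmax 37.84507894033252 diff 1.4463262865766882
wrist hub [-0.5  1.2] mark -0.5900991875927137 1125 ptr 0.8494066659885529 1687 rmax 37.85663746293376 diff 1.4395058535812666
top hub [ 2.5 -0.7] mark -0.6006988868777376 133 ptr None 0 rmax 0 diff None
wrist hub [0.7 1. ] mark -0.5567585306808687 1087 ptr -0.40192129337136395 1568 rmax 37.98108081663817 diff 0.15483723730950472
scene hub [-0.3 -0.6] mark -0.6281506700962389 512 ptr -0.4787800246690097 1735 rmax 36.80777771069587 diff 0.14937064542722922
(np.float64(354.03224900781333), np.float64(219.95964398326763))
[ 461.67189378 -175.28087817  281.54113294] [-3.36376351e-02  1.23374010e-01 -2.19703358e-01 -5.17143746e-04
 -1.22571368e+00 -1.02943861e+00]
```

Remaining pointer-to-mark angle is about 0.152 rad in both views, so the knob needs about 0.30 rad more.

>>> send_rows:
  series:
    - [[0,0,40],[0,0,0],45]
    - [[0,0,40],[0,0,0],45]
    - [[0,0,40],[0,0,0],45]
    - [[0,0,30],[0,0,0],45]
    - [[0,0,15],[0,0,0],45]
    - [[0,0,10],[0,0,0],45]
    - [[0,0,0],[0,0,0],45]

```text
clock: 40.7
position: [460.0, -175.3, 103.8]
ee_rot: [-0.251, 0.968, 0.001, -0.002]
contact_force: [0.3, -0.3, 0.3]
gripper_width: 45.0
grasp_force: 0.0
```

```bash
python3 - <<'E'
from h import *
go([461.7,-175.4,100.5],-1.667-2.54)
E
```

```text
tool shift [-1.4 -1.   3.3] yaw now 2.078 tool z turn 0.002 j6 -1.03
```

>>> send_rows:
  series:
    - [[-1,0,3],[0,0,0],45]
    - [[0,0,0],[0,0,0],4]
    - [[0,0,0],[0,0,0],4]
    - [[0,0,0],[0,0,0],4]
    - [[0,0,0],[0,0,0],4]
    - [[0,0,0],[0,0,0],4]

```text
clock: 41.3
position: [463.0, -175.0, 103.9]
ee_rot: [-0.251, 0.968, -0.0, 0.001]
contact_force: [-0.4, 0.3, 6.9]
gripper_width: 12.5
grasp_force: 61.0
```

>>> send_rows:
  series:
    - [[0,0,0],[0,0,0.1],4]
    - [[0,0,0],[0,0,0.1],4]
    - [[0,0,0],[0,0,0.09],4]
    - [[0,0,0],[0,0,0],4]
    - [[0,0,0],[0,0,0],4]
    - [[0,0,0],[0,0,0],45]
    - [[0,0,0],[0,0,0],45]
    - [[0,0,0],[0,0,0],45]

```text
clock: 42.1
position: [462.1, -174.8, 102.6]
ee_rot: [-0.109, 0.994, 0.0, -0.0]
contact_force: [1.1, 0.1, -0.4]
gripper_width: 44.9
grasp_force: 0.0
```

>>> send_rows:
  series:
    - [[0,0,-20],[0,0,0],45]
    - [[0,0,-40],[0,0,0],45]
    - [[0,0,-40],[0,0,0],45]
    - [[0,0,-40],[0,0,0],45]
    - [[0,0,-40],[0,0,0],45]
    - [[0,0,0],[0,0,0],45]
    - [[0,0,0],[0,0,0],45]

```text
clock: 42.8
position: [462.5, -174.7, 283.5]
ee_rot: [-0.109, 0.994, 0.0, 0.001]
contact_force: [-0.2, -0.0, -0.0]
gripper_width: 45.0
grasp_force: 0.0
```

```bash
python3 - <<'E'
from dial2 import *
c=camera_info("wrist"); im=get_image("wrist"); cv2.imwrite("pics/d3.png",im[:,:,::-1]); rd("wrist",im,c,"pics/d3r.png")
i2=get_image("scene"); cv2.imwrite("pics/d3s.png",i2[:,:,::-1]); rd("scene",i2,camera_info("scene"),"pics/d3rs.png")
s=monitor.read_state(); print(s["position"],s["joints"][5])
a=cv2.resize(i2[140:290,160:310],(400,400))[:,:,::-1]
cv2.imwrite("pics/fin.png",np.hstack([cv2.imread("pics/d3r.png")[:400,:400],a]))
E
```

```text
wrist hub [0.8 0.8] mark -0.567312816777894 1047 ptr -0.5474283924310149 1313 rmax 34.57781080404021 diff 0.019884424346879093
scene hub [-0.4 -0.7] mark -0.6336892120771491 652 ptr -0.6757682958555703 16 rmax 14.603081866510234 diff -0.04207908377842118
[ 461.66587709 -174.62963692  281.56779302] -1.3205911978285008
```

View pics/fin.png

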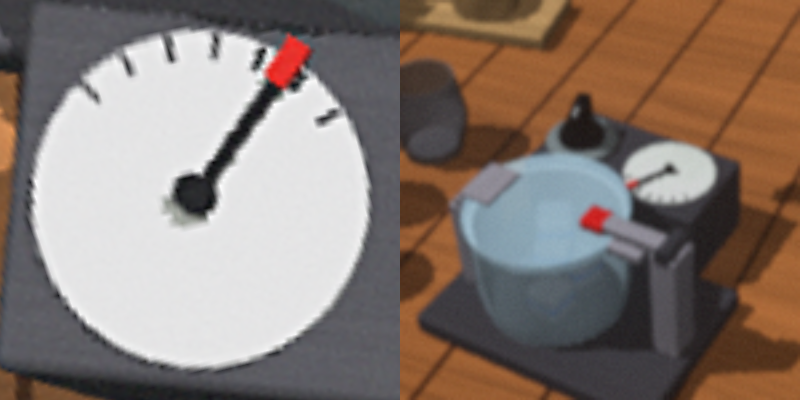

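The clamp is down on the lid and the pointer reaches the red mark. I'll check the residual parallax-free, using the pointer's own line direction in several views.

```bash
python3 - <<'E'
from dial2 import *
def pc(n,I,cc,th,zs=(81,84)):
    g=np.linspace(-50,50,401); D=np.array([471.8,-80.7,81.1])
    U=np.array([[proj(n,D+[x,y,0],cc) for y in g] for x in g],np.float32)
    W=cv2.remap(I,U[...,0],U[...,1],cv2.INTER_LINEAR); X,Y=np.meshgrid(g,g,indexing="ij"); hs=cv2.cvtColor(W,cv2.COLOR_RGB2HSV)
    r=np.hypot(X,Y); wh=np.percentile(hs[...,2][r<30],90); blk=((hs[...,2]<.55*wh)&(hs[...,1]<90)&(r<40)).astype(np.uint8)
    N,l,st,ce=cv2.connectedComponentsWithStats(blk); b=l==(1+np.argmax([(l[r<5]==i).sum() for i in range(1,N)]))
    R=((hs[...,0]<10)|(hs[...,0]>170))&(hs[...,1]>120)&(r<46)&(r>22)
    hub=b&(r<40); e=cv2.erode(b.astype(np.uint8),np.ones((13,13)))>0; h=np.array([X[e].mean(),Y[e].mean()])
    q=np.hypot(X-h[0],Y-h[1]); t=b&(q>8)&(q<th)
    v=cv2.fitLine(np.c_[X[t],Y[t]].astype(np.float32),cv2.DIST_HUBER,0,.01,.01).ravel()[:2]; v*=np.sign(v[0])
    # dial plate circle
    w=((hs[...,2]>.8*wh)&(hs[...,1]<50)).astype(np.uint8); cs,_=cv2.findContours(w,cv2.RETR_EXTERNAL,cv2.CHAIN_APPROX_NONE); k=cv2.convexHull(max(cs,key=cv2.contourArea)); (cx,cy),rad=cv2.minEnclosingCircle(k)
    d=np.array([(cy-200)/4,(cx-200)/4]); mk=np.array([X[R].mean(),Y[R].mean()])
    A=lambda p:np.arctan2(p[1],p[0])
    print(n,"hub",h.round(2),"dial",d.round(2),round(rad/4,1),"ptr line %.3f"%A(v),"bytip %.3f"%A(np.array([X[t].mean(),Y[t].mean()])-h),"mark/hub %.3f mark/dial %.3f"%(A(mk-h),A(mk-d)), "mark r %.1f"%np.hypot(*(mk-d)))
for k in("w2","w8"): pc("wrist",cv2.imread(f"pics/{k}.png")[:,:,::-1].copy(),pickle.load(open(k+".pkl","rb")),34)
c=camera_info("wrist")
pc("wrist",cv2.imread("pics/d3.png")[:,:,::-1].copy(),c,26)
pc("scene",cv2.imread("pics/d3s.png")[:,:,::-1].copy(),camera_info("scene"),26)
E
```

```text
wrist hub [-1.31 -0.6 ] dial [-0.04 -0.03] 42.3 ptr line 0.784 bytip 0.779 mark/hub -0.616 mark/dial -0.647 mark r 39.6
wrist hub [1.91 4.63] dial [ 0.07 -0.03] 42.3 ptr line 0.773 bytip 0.764 mark/hub -0.711 mark/dial -0.590 mark r 39.3
wrist hub [-0.33  0.57] dial [-1.98 -0.54] 41.9 ptr line -0.610 bytip -0.649 mark/hub -0.619 mark/dial -0.573 mark r 40.4
scene hub [-0.67 -1.24] dial [1.65 0.62] 41.7 ptr line -0.843 bytip -0.521 mark/hub -0.596 mark/dial -0.673 mark r 37.0
```

```bash
python3 - <<'E'
from h import *
c=camera_info("wrist"); p=-np.array(c["R"]).T@np.array(c["t"]); s=monitor.read_state()
print(p,s["position"]); go(s["position"]+np.array([471.8,-80.7,p[2]])-p)
E
```

```text
[ 382.13447846 -192.29845889  423.7573594 ] [ 461.66587709 -174.62963692  281.56779302]
tool shift [-1.116e+02  8.960e+01 -1.000e-01] yaw now 1.788
```

>>> send_rows:
  series:
    - [[-28,22,0],[0,0,0],45]
    - [[-28,22,0],[0,0,0],45]
    - [[-28,23,0],[0,0,0],45]
    - [[-28,23,0],[0,0,0],45]
    - [[0,0,0],[0,0,0],45]
    - [[0,0,0],[0,0,0],45]

```text
clock: 43.5
position: [551.9, -62.3, 280.8]
ee_rot: [-0.109, 0.994, -0.0, -0.002]
contact_force: [0.1, 0.1, -0.3]
gripper_width: 45.1
grasp_force: 0.0
```

```bash
python3 - <<'E'
from h import *
c=camera_info("wrist"); p=-np.array(c["R"]).T@np.array(c["t"]); print(p)
im=get_image("wrist"); cv2.imwrite("pics/d4.png",im[:,:,::-1])
D=np.array([471.8,-80.7,81.1]); g=np.linspace(-55,55,441)
U=np.array([[proj("wrist",D+[x,y,0],c) for y in g] for x in g],np.float32)
W=cv2.remap(im,U[...,0],U[...,1],cv2.INTER_LINEAR); X,Y=np.meshgrid(g,g,indexing="ij"); hs=cv2.cvtColor(W,cv2.COLOR_RGB2HSV)
wh=np.percentile(hs[...,2],95); w=((hs[...,2]>.75*wh)&(hs[...,1]<50)).astype(np.uint8)
cs,_=cv2.findContours(w,cv2.RETR_EXTERNAL,cv2.CHAIN_APPROX_NONE); k=cv2.convexHull(max(cs,key=cv2.contourArea)); (cx,cy),ax,_=cv2.fitEllipse(k)
d=np.array([(cy-220)/4,(cx-220)/4]); r=np.hypot(X-d[0],Y-d[1]); a=np.arctan2(Y-d[1],X-d[0])
red=((hs[...,0]<10)|(hs[...,0]>170))&(hs[...,1]>120)&(r<46)&(r>22)
print("dial",d,np.array(ax)/8,"mark",a[red].mean(),"red r",r[red].min(),r[red].max())
for lo,hi in((7,12),(12,18),(18,24),(24,29),(29,34)):
    t=(hs[...,2]<.5*wh)&(hs[...,1]<90)&(r>lo)&(r<hi)&(abs(a+.6)<.5); rr=red&(r>lo)&(r<hi)
    print(lo,hi,"ptr",a[t].mean().round(3),t.sum(),"red",a[rr].mean().round(3) if rr.sum() else None)
for lo,hi in((34,38),(38,42),(42,46)):
    rr=red&(r>lo)&(r<hi); print(lo,"red",a[rr].mean().round(3),a[rr].min().round(3),a[rr].max().round(3))
E
```

```text
[472.62616988 -79.91278681 423.21291731]
dial [0.11018372 0.00881195] [41.91900253 41.97230148] mark -0.6050719087481389 red r 33.89312157528556 45.97860783861073
7 12 ptr -0.592 271 red None
12 18 ptr -0.599 331 red None
18 24 ptr -0.601 335 red None
24 29 ptr -0.603 273 red None
29 34 ptr -0.607 242 red -0.619
34 red -0.606 -0.698 -0.516
38 red -0.607 -0.695 -0.526
42 red -0.602 -0.677 -0.525
```

Seen from straight above, the pointer is at −0.602 rad and the mark at −0.606 rad, so they are aligned. The robot is clear of everything and the cubes, lid and clamp have been checked, so I'm handing in.

```bash
python3 -c "
from bench import job_done
print(job_done())"
```

```text
the job is handed in; nothing more can be done
None
```

The job is handed in: all four steel cubes are in the bucket, the lid is shut, the clamp is down on its tab, and the pointer stands on the red mark to within about 0.01 rad; the glasses, jigger and coloured look-alikes were left alone.

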